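Put away the paint scraper and mixing spatula and shut the dust cover

ROBOT

A 6-joint arm with a two-finger parallel gripper is mounted at the origin on the work surface. World frame = base frame: x ahead of the robot, y to its left, z up, the work surface at z = 0. Lengths are in mm, angles in rad, forces in N, time in s.
With the tool pointing down it reaches from about 400 to 925 mm from the base axis. Payload 3.4 kg.
Tool frame: the origin (TCP) lies at the very end of the fingers, on their centre line; the grasp point (between the pads) lies 19 mm behind it; z points along the fingers, y is the line along which they close (so a half turn about z gives the same grasp; the last joint's range is limited). The gripper opens to 85 mm and grips with 20 to 120 N. Pads are 22 mm wide; open, the fingers measure 114 mm over their backs; the gripper's body (76 mm by 85 mm) begins 54 mm behind the grasp point. The pads swing forward as they close: fully open they stand 13 mm farther back than shut.
Start: joints at [1.111, 0.307, 1.506, -0, 1.328, -0.073], TCP at [216.396, 532.732, 203.505] pointing down, gripper open.
Joint ranges: [-3.12, 3.12], [-1.05, 2.28], [0.14, 2.33], [-1.42, 4.57], [0.1, 2.73], [-2.68, 2.68]. Speed limits (rad/s): [2.57, 2.57, 3.14, 3.14, 3.14, 3.14].

INTERFACE

Orientations are given as a rotation vector (axis times angle).
In Python, from station import robot gives the robot as it stands.
- The arm moves only by the tool jog_arm, never from a script. Its argument "deltas" is a list of rows, each a list of 2 entries, a list of its own where there are three numbers: the shift along the tool's x, y, z normalised to -1 to 1, where 1 is 800 mm, then the turn, a rotation vector about the tool's x, y, z normalised to -1 to 1, where 1 is 0.15 rad. In form: [[[x, y, z], [rx, ry, rz]], ...]. A call has 1 to 10 rows; each row shifts and turns the commanded pose from where the row before left it, along the tool's axes as they then stand; what a row does not reach is not made up. A row lasts 1/10 s, in which the tool goes at most 50 mm and 8.59 degrees, less where a joint would pass 70% of its speed; a pose out of reach is approached as far as the arm can. A call with a number of a shift or a turn outside -1 to 1 is refused whole. A call with a gripper value outside its range is refused whole. "claw" is the finger opening in mm, from 0 to 85.4, set as the call begins (left out, the last holds). The fingers move at their own pace and stop on an object; the grip force is fixed at half the most. Time passes only in rows, so rows that do not move let the fingers close. It gives the time, the measured TCP pose, the force, the opening and the grip force at its end, in the units of the state.
- robot.read_state(): the state, without advancing time (a new reading comes with each control period).
- robot.camera(name): name is "side" or "top"; returns a dict with "image" (420x560x3 uint8, red, green, blue), "fx", "fy", "cx", "cy" (pixels), "k1" (the pictures are not rectified: a ray, as slopes to the right and down, at radius r is drawn at 1 + k1 r^2 times it, then the intrinsics apply), "rvec" (rotation vector, rad) and "tvec" (3), from world to camera coordinates, as OpenCV has them. Camera axes: x right, y down, z forward; pixel columns grow to the right and rows downward; lengths in mm; the calibration is good to about 2 mm. A picture is of the moment at which its call begins. There is no depth.
- robot.hand_in(): hands the job in; it is judged then, once.
The state is a dict: "time": time; "q": joint angles; "dq": joint speeds; "joint_torque": joint torques, N m; "tcp_pos": TCP position; "tool_rot": TCP orientation; "ft_force": force on the tool from outside, world axes, zero at the start; "wrist_torque": the same for the moment, N m; "finger_gap": finger opening in mm; "finger_force": force on a finger pad.
Only numpy, scipy, OpenCV 4.12 (cv2) and the standard library are available. Lean on these libraries where they do the work, as an engineer would, in place of code of your own. Each camera call takes 0.05 s, during which the arm holds its last target. There are 200 camera calls.

TASK

Put the red-handled paint scraper and the wooden-handled mixing spatula away in the sloping tool tray: lay each one fully home in the foam cut-out of its own shape, handle towards the low front edge. With both in, tip the clear dust cover forward past its snap point and let it spring shut over them by itself. Leave the sample tin, the ochre pot and the steel gauge block as they stand.

Things in the scene. Friction and masses are not known exactly. Their poses are not given: they have to be found in the camera images.
- scraper: Paint scraper lying flat on the bench, 165 mm long, 0.16 kg (varies). Red handle with black side inlays: x -60 to +25 mm, 26 mm wide, 20 mm thick. Flat 3 mm steel blade, underside at z 7 mm, from x 33 mm (30 mm wide) flaring to x 105 mm (70 mm wide). Origin on the underside of the handle at the place to grip, near the balance point; x towards the blade, z up.
- spatula: Mixing spatula lying flat on the bench, 165 mm long, 0.13 kg (varies). Brown wooden handle with brass rivets: x -60 to +25 mm, 22 mm wide, 20 mm thick. 3 mm steel blade, underside at z 7 mm: 10 mm wide stem to x 50 mm, then 32 mm wide, round tip at x 105 mm. Origin on the underside of the handle at the place to grip, near the balance point; x towards the blade, z up.
- scraper_pocket: The scraper's cut-out in the tray (fixed). Its frame is the pose of the scraper's own frame when home: origin on the floor of the handle part, x up the slope to the blade end, y left, z square to the foam, leaning 25 deg from vertical towards the tray's low front edge. Outline has 2.5 mm clearance all round. Left or right half of the tray: varies.
- spatula_pocket: The spatula's cut-out in the tray's other half (fixed), 2.5 mm clearance all round. Frame as for the scraper: the pose of the spatula's own frame when home. In both: foam top face at z +14 mm, handle floor at 0, blade floor at +4 mm (blades hang clear of it); beside the handle, x -20 to +20 mm, the foam is scooped down to z 0 out to y +-42 mm for fingers.
- tray: Dark grey tray (fixed), sloping 25 deg, 195 mm up the slope by 218 mm wide, low edge towards the robot, turned up to 0.25 rad; it holds two black foam inserts with yellow floors, side by side, each 189 x 104 mm with one cut-out. Origin in the middle of the foam's top face; x up the slope, y left, z square to the foam. The rear edge at x 97 mm stands up to z 18 mm.
- cover_hinge (a point): Middle of the cover's hinge line along the tray's high rear edge, at x 103.5, z 22 mm of the tray; same axes as the tray, the hinge runs along y. Spring barrels there are 8 mm in radius; small spring struts at y +-116 mm reach 30 mm behind the hinge and 50 mm up the sides of the cover.
- cover_panel: Clear acrylic panel of the cover, 197 x 218 mm, with a blue finger tab (90 mm wide, 14 mm deep, 10 mm thick) on its free edge. Origin in the middle of the tab, 204 mm from the hinge line; x towards the hinge, y along it, z out of the outer face, which is 3 mm above the origin (tab 4 mm). Inside, a 20 mm skirt along sides and free edge.
- cover (a joint): Cover angle in rad about its over-centre sprung hinge: 0 open (its start), 1.75 shut. Open, the panel leans 15 deg forward over the tray, outer face to the rear, tab at the top about 0.33 m up. Springs hold it open with about 2 N at the tab. Snap point near 0.8: pushed past it and left, it springs shut in about a second; let go before it, it springs back open.
- tin: Bystander: closed steel sample tin with brown paint drips, 78 mm diameter, 95 mm high. Origin at the centre of its foot. Leave alone.
- pot: Bystander: empty open ochre plastic pot, 90 mm diameter, 95 mm high. Origin at the centre of its foot. Leave alone.
- gauge: Bystander: steel grind gauge block with a groove, 150 x 40 x 12 mm, lying on the bench behind the tray. Origin at the centre of its underside, x along its length. Leave alone.
Not all that is in view belongs to the job. What is shaped like the scraper but blue is not meant.

How it is judged (in metres and radians):
On the way, in this order (a step that is already met when the one before it is completed fails the run):
1. scraper and spatula both lie home in their own cut-outs, let go, with the cover still open (x of scraper in the frame of scraper_pocket between -0.007 and 0.007 m and y of scraper in the frame of scraper_pocket between -0.006 and 0.006 m and z of scraper in the frame of scraper_pocket between -0.004 and 0.004 m and angle between the x axis of scraper and the x axis of scraper_pocket, either way round below 0.09 rad and angle between the z axis of scraper and the z axis of scraper_pocket, either way round below 0.09 rad and x of spatula in the frame of spatula_pocket between -0.007 and 0.007 m and y of spatula in the frame of spatula_pocket between -0.006 and 0.006 m and z of spatula in the frame of spatula_pocket between -0.004 and 0.004 m and angle between the x axis of spatula and the x axis of spatula_pocket, either way round below 0.09 rad and angle between the z axis of spatula and the z axis of spatula_pocket, either way round below 0.09 rad and contact force between each of the fingers, the arm and scraper below 0.1 N and contact force between each of the fingers, the arm and spatula below 0.1 N and value of joint cover below 0.3 rad), for 0.2 s.
2. the cover, past its snap point, is springing shut with nothing of the robot touching it (value of joint cover between 0.8 and 1.69 rad and velocity of joint cover above 0.1 rad/s and contact force between each of the fingers, the arm and cover_panel below 0.1 N), for 0.05 s.
At the end, for the whole second after the job is handed in: Scraper and spatula at rest in their own cut-outs (origin within 7 mm along and 6 mm across the cut-out, within 4 mm of the floor, within 0.09 rad of its direction and slope), and the cover shut (above 1.71 rad) (x of scraper in the frame of scraper_pocket between -0.007 and 0.007 m and y of scraper in the frame of scraper_pocket between -0.006 and 0.006 m and z of scraper in the frame of scraper_pocket between -0.004 and 0.004 m and angle between the x axis of scraper and the x axis of scraper_pocket, either way round below 0.09 rad and angle between the z axis of scraper and the z axis of scraper_pocket, either way round below 0.09 rad and x of spatula in the frame of spatula_pocket between -0.007 and 0.007 m and y of spatula in the frame of spatula_pocket between -0.006 and 0.006 m and z of spatula in the frame of spatula_pocket between -0.004 and 0.004 m and angle between the x axis of spatula and the x axis of spatula_pocket, either way round below 0.09 rad and angle between the z axis of spatula and the z axis of spatula_pocket, either way round below 0.09 rad and value of joint cover above 1.71 rad and linear speed of each of scraper, spatula below 0.02 m/s); the robot touches nothing.
It fails at once if the steel sample tin is shifted by more than 30 mm or tipped (distance of tin from where it was at the start of the episode above 0.03 m or angle between tin's own z axis and vertical above 0.3 rad).
It fails at once if the ochre plastic pot is shifted by more than 30 mm or tipped (distance of pot from where it was at the start of the episode above 0.03 m or angle between pot's own z axis and vertical above 0.3 rad).
It fails at once if the steel gauge block is shifted by more than 30 mm or tipped (distance of gauge from where it was at the start of the episode above 0.03 m or angle between gauge's own z axis and vertical above 0.3 rad).
It also fails if it takes over 70 s, if anything falls off the work surface, if the arm or the gripper's body presses on something with over 40 N, if the wrist force passes 120 N, or if a joint passes its speed limit or range.

## Working session

There is one attempt and no reset: what is moved stays moved. The work goes in short steps, Python scripts to look and compute and a tool call to move; the robot and the scene stay as the last step left them, time stands still between calls to the robot, and variables do not carry over. Pictures are saved under pics/ and viewed, at most 10 in all, crops included, and the job is handed in when it is done.

Besides the shell and the picture viewer there is one more tool, called after "Call:" by a JSON object that holds its "name" and its "arguments", one argument or row to a line. jog_arm: Moves the arm, as the interface text tells. Its arguments: {"type":"object","properties":{"deltas":{"type":"array"},"claw":{"type":"number"}},"required":["deltas"]}

```bash
ls; mkdir -p pics; python3 - <<'E'
from station import robot
import cv2
for n in("top","side"):
    c=robot.camera(n); cv2.imwrite(f"pics/{n}0.png",c["image"][:,:,::-1]); print({k:v for k,v in c.items() if k!="image"})
print(robot.read_state())
E
```

```text
pics
{'fx': 457.8298367042491, 'fy': 457.8298367042491, 'cx': 290.0461296631723, 'cy': 210.98652248412998, 'k1': -0.15244517395776058, 'rvec': array([ 2.11869663, -2.09458742,  0.18245251]), 'tvec': array([  96.12646771,  567.20507115, 1358.89145479])}
{'fx': 482.98675538348516, 'fy': 482.98675538348516, 'cx': 275.2302346807093, 'cy': 211.73627456494592, 'k1': -0.12705035713125082, 'rvec': array([ 2.20610846, -0.68578503,  0.29198412]), 'tvec': array([-417.05834788,  400.7949452 , 1163.27938475])}
{'time': 0.1, 'q': array([ 1.11150205e+00,  3.07527362e-01,  1.50755362e+00, -3.07665514e-05,
        1.32842867e+00, -7.34792014e-02]), 'dq': array([ 0.00187406, -0.00287844, -0.0030574 ,  0.00079003, -0.00052673,
       -0.00020324]), 'joint_torque': array([-6.60964142e-04, -4.58530605e+01, -2.52605653e+01, -1.79705630e-04,
        5.56412429e-03,  5.48438649e-06]), 'tcp_pos': array([216.09423487, 532.09834629, 202.65241687]), 'tool_rot': array([-6.02182214e-01, -3.08285305e+00,  2.91690287e-03]), 'ft_force': array([-0.4806525 , -0.90731154,  0.93387868]), 'wrist_torque': array([-0.01814356,  0.03989675,  0.01428216]), 'finger_force': 0.0, 'finger_gap': 85.3831178385528}
```

View pics/top0.png

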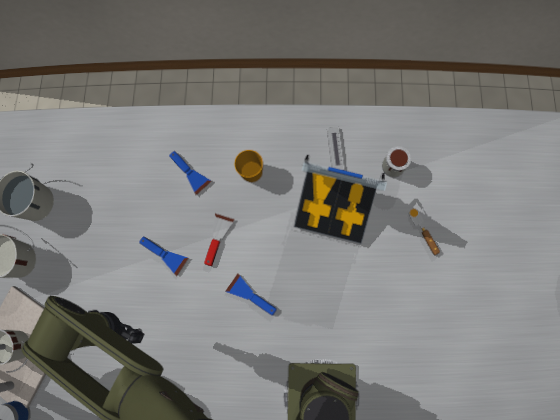

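View pics/side0.png

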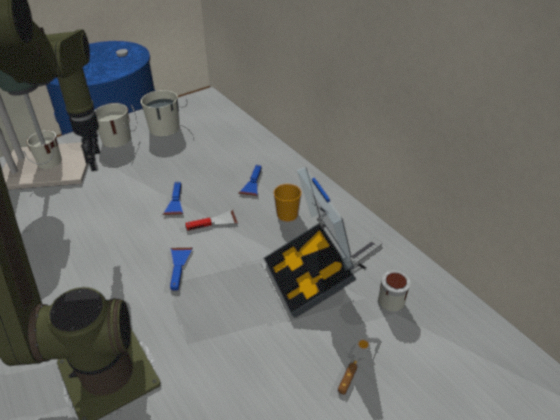

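Top view: the red scraper has its handle at (211,252) and blade at (225,218). The blue look-alikes are at (188,172), (163,255) and (250,294). The spatula is at (430,242), with its tip at (413,211). The tray is around (338,205), scraper cut-out on the left and spatula cut-out on the right. Tin (398,160), pot (249,165) and gauge (336,148) stay put. I'm choosing the red one and will check it in a close crop.

```bash
cat > h.py <<'E'
import numpy as np, cv2
from scipy.spatial.transform import Rotation as R
from station import robot
def ray(c,uv):
    K=np.array([[c["fx"],0,c["cx"]],[0,c["fy"],c["cy"]],[0,0,1]])
    p=cv2.undistortPoints(np.array([[uv]],float),K,np.array([c["k1"],0,0,0,0]))[0,0]
    M=R.from_rotvec(c["rvec"]).as_matrix()
    return -M.T@c["tvec"], M.T@np.array([p[0],p[1],1])
def atz(c,uv,z):
    o,d=ray(c,uv); return o+d*(z-o[2])/d[2]
def proj(c,P):
    K=np.array([[c["fx"],0,c["cx"]],[0,c["fy"],c["cy"]],[0,0,1]])
    return cv2.projectPoints(np.array(P,float).reshape(-1,3),c["rvec"],c["tvec"],K,np.array([c["k1"],0,0,0,0]))[0][:,0]
def crop(img,x,y,w,h,s): return cv2.resize(img[y:y+h,x:x+w],None,fx=s,fy=s,interpolation=cv2.INTER_CUBIC)
def meas(c,hx,hy):pass
E
python3 - <<'E'
from h import *
im=cv2.imread("pics/top0.png")
a=crop(im,195,205,50,75,8)   # 400x600
b=crop(im,400,195,50,75,8)
cv2.imwrite("pics/c1.png",np.hstack([a,b]))
cv2.imwrite("pics/c2.png",crop(im,285,150,110,100,6)[:600])
E
```

```text
(no output)
```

View pics/c1.png

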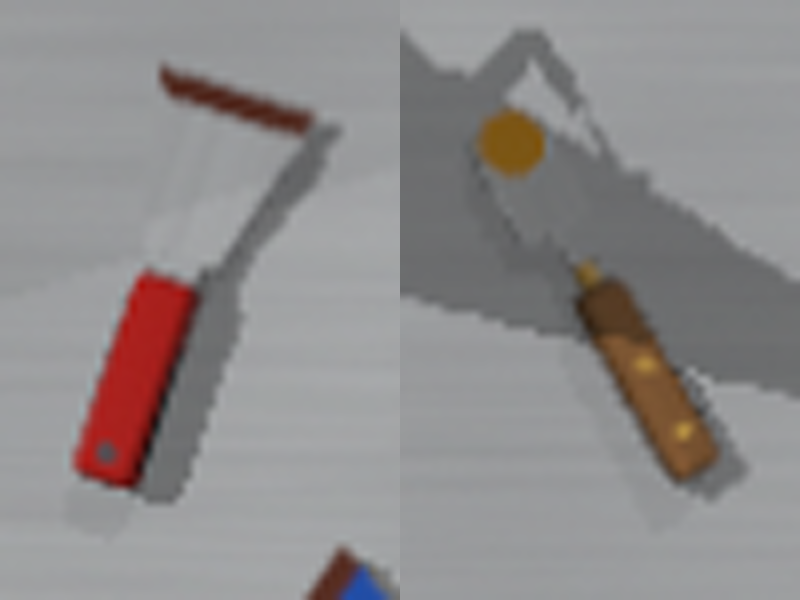

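View pics/c2.png

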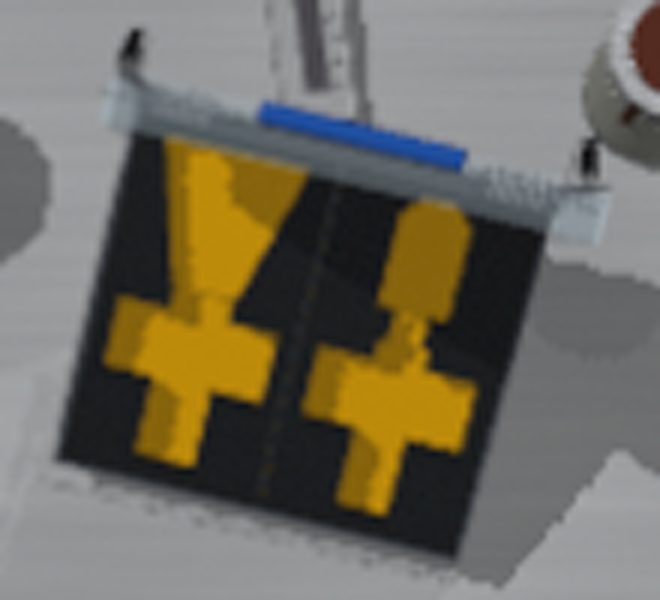

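Close crop: the left tool is red with a flared steel blade and brown edge, so it is the right scraper. Handle corners are at crop (148,268), (197,290), (133,488), (75,468). The spatula handle is at crop (578,305), (622,280), (718,452), (680,483). In the tray, the scraper cut-out is on the left and the spatula cut-out on the right.

```bash
cat > fit.py <<'E'
from h import *
from scipy.optimize import minimize
import pickle
cams={}
for n in("top","side"): cams[n]=robot.camera(n)
pickle.dump(cams,open("cams.pkl","wb"))
c=cams["top"]; print("camtop",ray(c,(280,210))[0],"camside",ray(cams["side"],(280,210))[0])
f=lambda x,y,x0,y0,s:(x0+(x+.5)/s-.5,y0+(y+.5)/s-.5)
def tool(name,pts,x0,tip,tz):
    P=np.array([atz(c,f(x,y,x0,205,8),20)[:2] for x,y in pts])
    fr=(P[0]+P[1])/2; re=(P[2]+P[3])/2; d=fr-re; L=np.linalg.norm(d)
    T=np.array([atz(c,f(x,y,x0,205,8),tz)[:2] for x,y in tip])
    u=d/L; mid=(fr+re)/2; o=mid+u*17.5
    n=np.array([-u[1],u[0]])
    print(name,"L",L,"w",np.linalg.norm(P[0]-P[1]),np.linalg.norm(P[2]-P[3]),"yaw",np.arctan2(u[1],u[0]),"origin",o,"tip along/side",[((t-o)@u,(t-o)@n) for t in T])
tool("scraper",[(148,268),(197,290),(133,488),(75,468)],195,[(162,68),(312,128)],9)
tool("spatula",[(178,305),(222,280),(318,452),(280,483)],400,[(112,110),(192,262)],10)
# tray
def mask(n):
    h=cv2.cvtColor(cams[n]["image"],cv2.COLOR_RGB2HSV)
    m=((h[...,0]>15)&(h[...,0]<32)&(h[...,1]>170)&(h[...,2]>60)).astype(np.uint8)
    roi=np.zeros_like(m)
    q={"top":[(306,174),(376,191),(360,245),(292,230)],"side":[(265,262),(318,228),(352,270),(300,315)]}[n]
    cv2.fillPoly(roi,[np.array(q,np.int32)],1); return m*roi,roi
ms={n:mask(n) for n in cams}
hw={"s":15.5,"p":13.5}
scoop=[(-20,-42),(20,-42),(20,42),(-20,42)]
def parts(k):
    w=hw[k]; hand=[(-62.5,-w),(27.5,-w),(27.5,w),(-62.5,w)]
    if k=="s": b=[(27.5,-17.5),(33,-17.5),(107.5,-37.5),(107.5,37.5),(33,17.5),(27.5,17.5)]
    else: b=[(27.5,-7.5),(47.5,-7.5),(47.5,-18.5),(89,-18.5),(100,-15),(107.5,-6),(107.5,6),(100,15),(89,18.5),(47.5,18.5),(47.5,7.5),(27.5,7.5)]
    return [(hand,0),(scoop,0),(b,4)]
S=8
def frames(p):
    x,y,z,yaw,dy=p
    M=R.from_euler("ZY",[yaw,-np.radians(25)]).as_matrix()
    return M,{"s":np.array([x,y,z])+M@[0,dy,0],"p":np.array([x,y,z])+M@[0,-dy,0]}
def render(p,n):
    M,O=frames(p); out=np.zeros((420*2,560*2),np.uint8) 
    for k in"sp":
        def poly(pl,z): 
            q=proj(cams[n],[O[k]+M@[a,b,z] for a,b in pl]); return np.round(((q+.5)*2-.5)*16).astype(np.int32)
        def fill(zs):
            m=np.zeros_like(out)
            for pl,z in zs: cv2.fillPoly(m,[poly(pl,z)],1,shift=4)
            return m
        P=parts(k)
        hole=fill([(pl,14) for pl,z in P]); floor=fill(P)
        out|=hole&floor
    return cv2.resize(out.astype(np.float32),(560,420),interpolation=cv2.INTER_AREA)
def cost(p,blur=0):
    s=0
    for n in cams:
        m,roi=ms[n]; r=render(p,n)*roi; a=m.astype(np.float32)
        if blur: r=cv2.GaussianBlur(r,(0,0),blur);a=cv2.GaussianBlur(a,(0,0),blur)
        s+=((r-a)**2).sum()/m.sum()
    return s
g=atz(c,(335,212),50)
p=np.array([g[0],g[1],30,-0.24,54.])
for bl in(4,2,1,.6):
    sim=p+np.vstack([np.zeros(5),np.diag([15,15,12,.1,4])*bl/3])
    r=minimize(cost,p,args=(bl,),method="Nelder-Mead",options=dict(initial_simplex=sim,maxiter=300)); p=r.x; print(bl,r.fun,p)
M,O=frames(p); pickle.dump((p,M,O),open("tray.pkl","wb")); print(O,M)
ov=[]
for n,(x,y) in {"top":(270,150),"side":(240,200)}.items():
    im=cams[n]["image"][:,:,::-1].copy(); s=3
    im=crop(im,x,y,130,190 if 0 else 120,s)
    r=(render(p,n)>.5).astype(np.uint8); r=cv2.resize(r[y:y+120,x:x+130],None,fx=s,fy=s,interpolation=0)
    cs,_=cv2.findContours(r,cv2.RETR_EXTERNAL,cv2.CHAIN_APPROX_NONE); cv2.drawContours(im,cs,-1,(255,0,255),1); ov.append(im)
cv2.imwrite("pics/ov.png",np.hstack(ov))
E
python3 fit.py
```

```text
camtop [ 288.822794     66.46349721 1445.58357547] camside [  15.13861211 -745.49216789 1063.8634455 ]
scraper L 82.68384977427631 w 21.718083737793382 24.570756401153357 yaw -0.294165691390095 origin [456.78829771 343.16450414] tip along/side [(np.float64(104.23946222960497), np.float64(34.93530567529428)), (np.float64(99.30542082792019), np.float64(-31.230748506578625))]
spatula L 78.49343472187905 w 20.702639237470837 19.918605650059856 yaw 0.4943978166183774 origin [ 461.19795416 -332.93606745] tip along/side [(np.float64(101.97272607499254), np.float64(-8.879356505277698)), (np.float64(33.7156694356808), np.float64(-6.379165801142847))]
4 0.004966232656366755 [ 5.68820729e+02 -3.08079098e+01  4.30125041e+01 -2.32336026e-01
  5.32627669e+01]
2 0.00772965548628461 [ 5.68194866e+02 -3.12712245e+01  4.25237315e+01 -2.34661137e-01
  5.29900410e+01]
1 0.017173532549969738 [ 5.68194866e+02 -3.12712245e+01  4.25237315e+01 -2.34661137e-01
  5.29900410e+01]
0.6 0.03490600962717241 [ 5.68189480e+02 -3.12880612e+01  4.25361018e+01 -2.34617765e-01
  5.29737489e+01]
{'s': array([580.50435345,  20.23438022,  42.53610182]), 'p': array([555.87460734, -82.81050272,  42.53610182])} [[ 0.88147792  0.23247124 -0.4110399 ]
 [-0.21069049  0.97260327  0.09824659]
 [ 0.42261826  0.          0.90630779]]
```

View pics/ov.png

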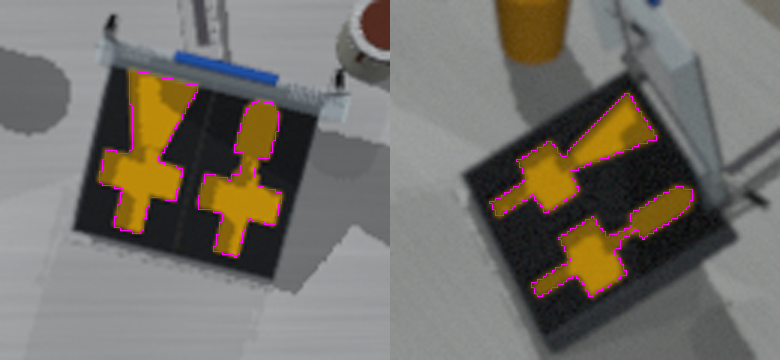

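The fit overlays both views well: tray yaw is -0.235, and pocket spacing of ±53 mm matches the given sizes. Next I refine the tool poses by silhouette in both views and plan the grasps.

```bash
cat > fit2.py <<'E'
from h import *
from scipy.optimize import minimize
import pickle
cams=pickle.load(open("cams.pkl","rb"))
def go(name,p,hw,hsv,full):
    ms={}
    for n in cams:
        h=cv2.cvtColor(cams[n]["image"],cv2.COLOR_RGB2HSV).astype(int)
        H=(h[...,0]+20)%180
        m=((H>=hsv[0])&(H<=hsv[1])&(h[...,1]>hsv[2])&(h[...,2]>40)).astype(np.uint8)
        q=proj(cams[n],[p[0],p[1],10]); 
        roi=np.zeros_like(m); a=np.array([[p[0]+np.cos(p[2])*t,p[1]+np.sin(p[2])*t,15] for t in(-75,26)])
        q=proj(cams[n],a).astype(int); cv2.line(roi,tuple(map(int,q[0])),tuple(map(int,q[1])),1,17); ms[n]=m*roi
    def render(p,n):
        c,s=np.cos(p[2]),np.sin(p[2])
        W=lambda a,b,z:[p[0]+c*a-s*b,p[1]+s*a+c*b,z]
        X=(-60,25);Y=(-hw,hw)
        polys=[[W(x,y,20) for x in X for y in Y],[W(x,y,z) for x in(-60,) for y in Y for z in(0,20)]]
        if full: polys=[[W(x,y,z) for x in X for y in Y for z in(1,20)]]
        out=np.zeros((840,1120),np.uint8)
        for P in polys:
            q=np.round(((proj(cams[n],P)+.5)*2-.5)*16).astype(np.int32); cv2.fillConvexPoly(out,cv2.convexHull(q),1,shift=4)
        return cv2.resize(out.astype(np.float32),(560,420),interpolation=cv2.INTER_AREA)
    for use in(("top","side"),("top",),("side",)):
        def cost(p,b=1.):
            return sum(((cv2.GaussianBlur(render(p,n),(0,0),b)-cv2.GaussianBlur(ms[n].astype(np.float32),(0,0),b))**2).sum()/ms[n].sum() for n in use)
        x=np.array(p,float)
        for k in(6,2):
            r=minimize(cost,x,method="Nelder-Mead",options=dict(initial_simplex=x+np.vstack([np.zeros(3),np.diag([k,k,.03])])));x=r.x
        print(name,use,x,r.fun,[int(ms[n].sum()) for n in use])
go("scraper",[456.8,343.2,-.28],13,(10,28,130),False)
go("spatula",[461.2,-332.9,.494],11,(22,45,80),True)
p,M,O=pickle.load(open("tray.pkl","rb"))
q=robot.read_state(); print(R.from_rotvec(q["tool_rot"]).as_matrix())
# bystanders approx
c=cams["top"]
for n,uv in(("tin",(398,158)),("pot",(249,162))): print(n,atz(c,uv,95))
E
python3 fit2.py
```

```text
scraper ('top', 'side') [ 4.56655360e+02  3.40940393e+02 -2.65494152e-01] 0.3012934575097486 [205, 168]
scraper ('top',) [ 4.56231232e+02  3.44612324e+02 -2.81886864e-01] 0.024009209144406202 [205]
scraper ('side',) [ 4.53690615e+02  3.35160247e+02 -2.50597004e-01] 0.047456443309783936 [168]
spatula ('top', 'side') [ 493.62477134 -330.98000788    0.59333829] 1.5576996505654241 [159, 119]
spatula ('top',) [ 4.93341259e+02 -3.37323423e+02  4.34945451e-01] 0.1827480987932697 [159]
spatula ('side',) [ 491.43271579 -329.10533934    0.61857636] 1.317562968791032 [119]
[[-9.26508651e-01  3.76273067e-01 -5.45836937e-04]
 [ 3.76273457e-01  9.26507923e-01 -1.16348951e-03]
 [ 6.79324787e-05 -1.28336705e-03 -9.99999174e-01]]
tin [ 728.89938817 -230.46342866   95.        ]
pot [711.79064268 230.6631854   95.        ]
```

```bash
python3 - <<'E'
from h import *
import pickle
cams=pickle.load(open("cams.pkl","rb"))
p=[461.2,-332.9,.494]
tiles=[]
for n in cams:
    im=cams[n]["image"][:,:,::-1].copy()
    def W(a,b,z): return [p[0]+np.cos(p[2])*a-np.sin(p[2])*b,p[1]+np.sin(p[2])*a+np.cos(p[2])*b,z]
    q=proj(cams[n],[W(a,b,20) for a,b in((-60,-11),(25,-11),(25,11),(-60,11))]+[W(0,0,20),W(105,0,10)])
    x,y=np.round(q[4]).astype(int)-[25,37]
    t=crop(im,x,y,50,75,8)
    qq=((q-[x,y]+.5)*8-.5)
    cv2.polylines(t,[np.round(qq[:4]).astype(np.int32)],True,(255,0,255),1)
    for w in qq[4:]: cv2.circle(t,tuple(map(int,w)),4,(255,0,255),1)
    tiles.append(t)
    print(n,cv2.cvtColor(cams[n]["image"],cv2.COLOR_RGB2HSV)[int(q[4][1])+5,int(q[4][0])-2:int(q[4][0])+6])
cv2.imwrite("pics/sp.png",np.hstack(tiles))
E
```

```text
top [[105   7 156]
 [105   7 152]
 [110   5 148]
 [100   5 147]
 [110   5 147]
 [105   7 148]
 [ 30   2 131]
 [ 11  53  92]]
side [[ 75   7 143]
 [ 90   4 140]
 [ 60   4 140]
 [ 70   6 136]
 [ 17  14 130]
 [ 13  51 114]
 [ 14 123 110]
 [ 15 152 114]]
```

View pics/sp.png

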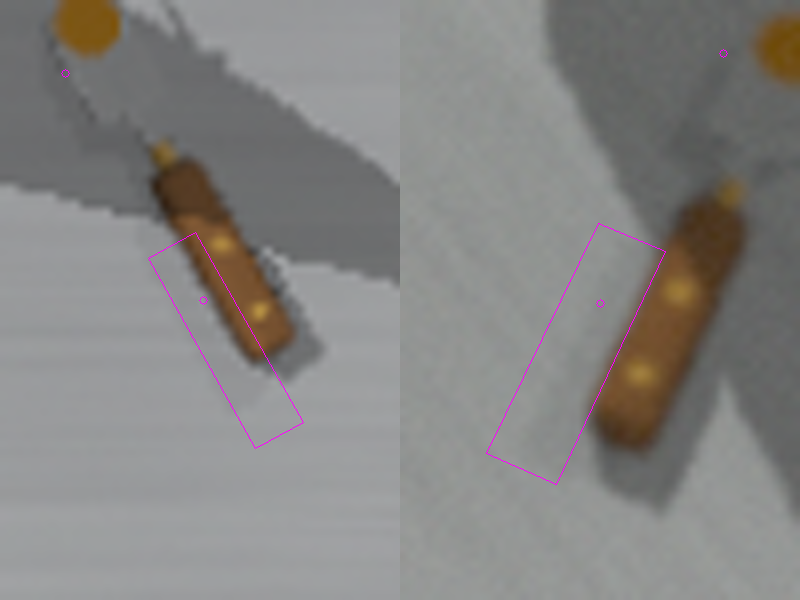

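My y offset for the spatula crop was wrong: it should be 195, not 205. Fixing that and refitting.

```bash
sed -i 's/^go("scraper".*$//; s/^go("spatula".*$/go("spatula",[490,-336,.494],11,(22,45,80),True)/' fit2.py; python3 fit2.py | grep spat; sed -n 1,9p fit.py > f3.py; cat >> f3.py <<'E'
cams=pickle.load(open("cams.pkl","rb"));c=cams["top"]
pts=[(178,305),(222,280),(318,452),(280,483)]
P=np.array([atz(c,f(x,y,400,195,8),20)[:2] for x,y in pts]);fr=(P[0]+P[1])/2;re=(P[2]+P[3])/2;u=(fr-re)/np.linalg.norm(fr-re)
o=(fr+re)/2+17.5*u;print("corner",o,np.arctan2(u[1],u[0]),np.linalg.norm(fr-re)); m=atz(c,f(113,143,400,195,8),10)[:2]-o;print("mark",m@u,u[0]*m[1]-u[1]*m[0])
E
sed -i '/robot.camera/d;/pickle.dump/d;/^c=cams.*print/d' f3.py; echo 'f=lambda x,y,x0,y0,s:(x0+(x+.5)/s-.5,y0+(y+.5)/s-.5)' > t.py; sed -n 1,3p f3.py >> t.py; sed '/lambda/d' f3.py | grep -A9 pickle.load >> t.py; python3 t.py
```

```text
spatula ('top', 'side') [ 496.80823077 -334.8002452     0.51824962] 0.26638027502077877 [174, 275]
spatula ('top',) [ 4.96605928e+02 -3.35351016e+02  4.94623842e-01] 0.14040824188583198 [174]
spatula ('side',) [ 495.99202776 -336.19207378    0.53032092] 0.12142199429598721 [275]
corner [ 492.96693831 -334.2173101 ] 0.49162860328048996 78.8540318071082
mark 90.9761204222539 -2.545915992535363
```

```bash
cat >> h.py <<'E'
import pickle
SCR=(455.5,344.8,-.282); SPA=(495,-335,.495)
def frame(name):
    if name in("s","p"):
        p,M,O=pickle.load(open("tray.pkl","rb")); return M,O[name]
    x,y,a={"S":SCR,"P":SPA}[name]; return R.from_euler("z",a).as_matrix(),np.array([x,y,0.])
def target(name,off,flip=False):
    M,o=frame(name); s=1 if flip else -1
    T=M@np.array([[s,0,0],[0,-s,0],[0,0,-1.]]); return T,o+M@np.array(off,float)
def plan(T,p,n=None,v=35.):
    s=robot.read_state(); C=R.from_rotvec(s["tool_rot"]).as_matrix()
    w=R.from_matrix(C.T@T).as_rotvec(); d=C.T@(p-s["tcp_pos"])
    if n is None: n=int(max(np.ceil(np.linalg.norm(d)/v),np.ceil(np.linalg.norm(w)/.12),1))
    A=sum(R.from_rotvec(w/n*k).as_matrix() for k in range(n)); r=np.linalg.solve(A,d)
    print("t",round(s["time"],2),"pos",s["tcp_pos"].round(1),"q",s["q"].round(2),"gap",round(s["finger_gap"],1),"F",s["ft_force"].round(1),s["finger_force"])
    print("err mm(tool)",d.round(1),"rot",w.round(3),"rows",n,"row",(r/800).round(4).tolist(),(w/n/.15).round(3).tolist())
E
python3 - <<'E'
from h import *
plan(*target("S",(0,0,90)))
E
```

```text
t 0.2 pos [216.2 532.3 202.9] q [ 1.11  0.31  1.51 -0.    1.33 -0.07] gap 85.5 F [-0.3  0.2 -0.7] 0.0
err mm(tool) [-292.3  -83.5  113. ] rot [-0.001 -0.    -0.104] rows 10 row [-0.036, -0.0122, 0.0141] [-0.001, -0.0, -0.069]
```

Call:
{"name": "jog_arm", "arguments": {
  "deltas": [
    [[-0.036,-0.0122,0.0141],[0,0,-0.069]],
    [[-0.036,-0.0122,0.0141],[0,0,-0.069]],
    [[-0.036,-0.0122,0.0141],[0,0,-0.069]],
    [[-0.036,-0.0122,0.0141],[0,0,-0.069]],
    [[-0.036,-0.0122,0.0141],[0,0,-0.069]],
    [[-0.036,-0.0122,0.0141],[0,0,-0.069]],
    [[-0.036,-0.0122,0.0141],[0,0,-0.069]],
    [[-0.036,-0.0122,0.0141],[0,0,-0.069]],
    [[-0.036,-0.0122,0.0141],[0,0,-0.069]],
    [[-0.036,-0.0122,0.0141],[0,0,-0.069]]
  ],
  "claw": 50
}}

```text
time: 1.2
tcp_pos: [456.2, 344.0, 90.1]
tool_rot: [-0.441, -3.11, 0.0]
ft_force: [-0.8, 1.2, -0.0]
finger_gap: 50.1
finger_force: 0.0
```

```bash
python3 - <<'E'
from h import *
plan(*target("S",(0,0,2)),n=5)
E
```

```text
t 1.2 pos [456.2 344.   90.1] q [ 0.57  0.41  1.66  0.    1.07 -0.72] gap 50.1 F [-0.8  1.2 -0. ] 0.0
err mm(tool) [ 0.9  0.6 88.1] rot [-0. -0.  0.] rows 5 row [0.0002, 0.0001, 0.022] [-0.0, -0.0, 0.0]
```

Call:
{"name": "jog_arm", "arguments": {
  "deltas": [
    [[0.001,0,0.03],[0,0,0]],
    [[0,0.001,0.03],[0,0,0]],
    [[0,0,0.025],[0,0,0]],
    [[0,0,0.015],[0,0,0]],
    [[0,0,0.01],[0,0,0]],
    [[0,0,0],[0,0,0]],
    [[0,0,0],[0,0,0]]
  ]
}}

```text
time: 1.9
tcp_pos: [455.3, 346.4, 3.2]
tool_rot: [0.441, 3.11, 0.001]
ft_force: [-0.8, -0.7, 0.2]
finger_gap: 49.8
finger_force: 0.0
```

Call:
{"name": "jog_arm", "arguments": {
  "deltas": [
    [[0,0,0],[0,0,0]],
    [[0,0,0],[0,0,0]],
    [[0,0,0],[0,0,0]],
    [[0,0,0],[0,0,0]],
    [[0,0,0],[0,0,0]],
    [[0,0,0],[0,0,0]]
  ],
  "claw": 15
}}

```text
time: 2.5
tcp_pos: [454.9, 345.9, 2.8]
tool_rot: [0.442, 3.11, 0.0]
ft_force: [0.2, -0.0, 0.0]
finger_gap: 14.9
finger_force: 0.0
```

```bash
python3 - <<'E'
from h import *
plan(*target("S",(0,0,120)))
E
```

```text
t 2.5 pos [454.9 345.9   2.8] q [ 0.58  0.52  1.75 -0.    0.87 -0.71] gap 14.9 F [ 0.2 -0.   0. ] 0.0
err mm(tool) [  -0.9   -0.9 -117.2] rot [ 0.  0. -0.] rows 4 row [-0.0003, -0.0003, -0.0366] [0.0, 0.0, -0.0]
```

```bash
python3 - <<'E'
from h import *
t=[]
for n in("top","side"):
    c=robot.camera(n); im=c["image"][:,:,::-1].copy()
    q=proj(c,[robot.read_state()["tcp_pos"]])[0]; x,y=np.round(q).astype(int)-[40,50]
    t.append(crop(im,x,y,80,100,5)); print(n,x,y,q)
cv2.imwrite("pics/g1.png",np.hstack(t))
E
```

```text
top 174 198 [213.79029891 247.81579211]
side 163 174 [202.90741316 223.71306884]
```

View pics/g1.png

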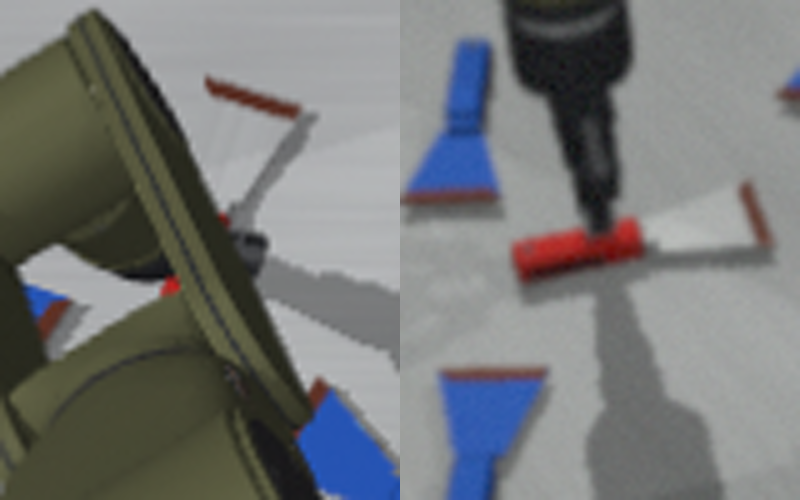

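The close-up shows the fingers reaching only the top of the red handle, at side crop (595,235), and not straddling it. The scraper has not moved. I'll check the TCP against the cameras.

```bash
python3 - <<'E'
from h import *
import pickle
C=pickle.load(open("cams.pkl","rb"))
for n in C: print("start TCP px",n,proj(C[n],[[216,532,203],[216,532,180],[216,532,230]]).round(1).tolist())
c=C["side"]
print("side: axis pt z",[(z,((proj(c,[[455,346,z]])[0]-[163,174]+.5)*5+[400,0]).round(0).tolist()) for z in(0,3,20,40)])
print("right finger back",[(z,((proj(c,[[449,325,z]])[0]-[163,174]+.5)*5+[400,0]).round(0).tolist()) for z in(3,20,40)])
w=lambda a,b,z:[455.5+.96*a+.278*b,344.8-.278*a+.96*b,z]
print("handle",[((proj(c,[w(*p)])[0]-[163,174]+.5)*5+[400,0]).round(0).tolist() for p in((-60,-13,20),(-60,13,20),(25,-13,20),(25,13,20),(-60,-13,0),(25,-13,0),(105,35,9),(105,-35,9))])
im=cv2.imread("pics/side0.png"); cv2.imwrite("pics/g2.png",np.hstack([crop(im,65,110,60,75,6),crop(cv2.imread("pics/top0.png"),95,295,60,75,6)]))
E
```

```text
start TCP px top [[130.2, 324.6], [133.2, 324.2], [126.6, 325.0]]
start TCP px side [[98.9, 172.1], [100.7, 178.1], [96.7, 164.9]]
side: axis pt z [(0, [603.0, 254.0]), (3, [602.0, 251.0]), (20, [599.0, 231.0]), (40, [596.0, 208.0])]
right finger back [(3, [609.0, 272.0]), (20, [606.0, 253.0]), (40, [603.0, 230.0])]
handle [[513.0, 265.0], [506.0, 239.0], [643.0, 236.0], [634.0, 211.0], [517.0, 288.0], [646.0, 259.0], [746.0, 176.0], [773.0, 244.0]]
```

View pics/g2.png

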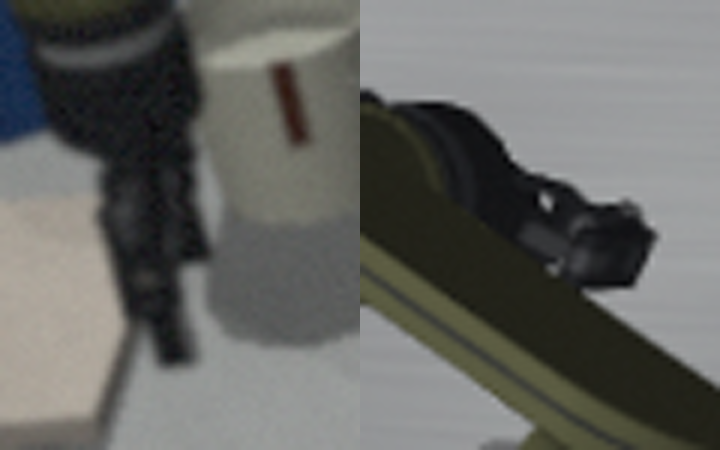

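The side view puts the fingertips about 30 mm above where the reported TCP says they are, both at the start and here, which also fits the empty close. I'll open, then lower in small steps while watching the force.

Call:
{"name": "jog_arm", "arguments": {
  "deltas": [
    [[0,0,0],[0,0,0]],
    [[0,0,0],[0,0,0]],
    [[0,0,0],[0,0,0]],
    [[0,0,0],[0,0,0]]
  ],
  "claw": 45
}}

```text
time: 3.0
tcp_pos: [454.8, 345.9, 2.7]
tool_rot: [-0.442, -3.11, 0.0]
ft_force: [-0.0, -0.6, 0.5]
finger_gap: 45.2
finger_force: 0.0
```

```bash
cat > asc.py <<'E'
from h import *
import sys
c=robot.camera("side"); im=c["image"].astype(int); s=robot.read_state()
T=R.from_rotvec(s["tool_rot"]).as_matrix(); g=s["finger_gap"]
for k in(-g/2-7,0,g/2+7): print("y",k,[(z,proj(c,[s["tcp_pos"]+T@[0,k,-z]])[0].round(1).tolist()) for z in(0,10,20,30,40)])
x,y=np.round(proj(c,[s["tcp_pos"]])[0]).astype(int)
for r in range(y-30,y+14):
    print(r,"".join("R" if p[0]>1.6*p[1] and p[0]>60 else("#" if p.sum()<150 else("+" if p.sum()<260 else ".")) for p in im[r,x-24:x+24]))
print("x0",x-24)
E
python3 asc.py
```

```text
y -29.520928485004852 [(0, [204.8, 229.6]), (10, [204.4, 227.3]), (20, [204.1, 225.1]), (30, [203.7, 222.7]), (40, [203.4, 220.4])]
y 0 [(0, [202.9, 223.7]), (10, [202.6, 221.4]), (20, [202.2, 219.1]), (30, [201.9, 216.8]), (40, [201.5, 214.5])]
y 29.520928485004852 [(0, [201.1, 217.9]), (10, [200.8, 215.7]), (20, [200.4, 213.4]), (30, [200.1, 211.1]), (40, [199.7, 208.8])]
194 +............+############......................
195 +.............+###########+.....................
196 +.............+###########+.....................
197 +.............+###########+.....................
198 +..............+#####++###+.....................
199 +..............+#####+++##+.....................
200 ...............+#####++###+.....................
201 ................+####+++##+.....................
202 ................+####++++++.....................
203 ................+#####+++++.....................
204 .................+####++++++....................
205 .................+####+++##+....................
206 .................+####++++#+....................
207 .................+####+++##+..
[... 915 characters left out ...]
....
225 .......RRRRRRRRRRRRRRRRRRRRRRRR++...............
226 .......RRRRRRRRRRRRR####RRRR++..................
227 .......RRRRRRRRR#####++++.......................
228 ........RRRR####++++++..........................
229 ........RRR#+++++...............................
230 ........+++++...................................
231 ................................................
232 ................................................
233 ................................................
234 ................................................
235 ................................................
236 ................................................
237 ................................................
x0 179
```

Call:
{"name": "jog_arm", "arguments": {
  "deltas": [
    [[0,0,0.01],[0,0,0]],
    [[0,0,0.01],[0,0,0]],
    [[0,0,0.0075],[0,0,0]],
    [[0,0,0],[0,0,0]],
    [[0,0,0],[0,0,0]]
  ]
}}

```text
time: 3.55
tcp_pos: [454.6, 345.7, -19.8]
tool_rot: [-0.442, -3.11, 0.001]
ft_force: [-0.2, -0.3, 0.8]
finger_gap: 44.9
finger_force: 0.0
```

```bash
python3 asc.py | tail -30
```

```text
214 +.................+########+....................
215 ..................+########+....................
216 ..................+########+....................
217 ...................########+....................
218 ...................+#######RRR..................
219 ...................+########RRR.................
220 ................RRRR########RRR.................
221 ...........RRRRRRRRRR######RRRR.................
222 .......RRRRRRRRRRRRRR#####++RRR.................
223 ......RRRRRRRRRRRRRRR+####++RRRR................
224 ......RRRRRRRRRRRRRRR++###++RRRR................
225 ......RRRRRRRRRRRRRR+++###++RRR+................
226 ......RRRRRRRRRRRRR#+++####++...................
227 ......RRRRRRRR######+++###++....................
228 .......RRR#####+++++..+++.......................
229 .......RRRR+++++................................
230 .......+++++....................................
231 ................................................
232 ................................................
233 ................................................
234 ................................................
235 ................................................
236 ................................................
237 ................................................
238 ................................................
239 ................................................
240 ................................................
241 ................................................
242 ................................................
x0 180
```

Reported TCP z is -20 with no contact, so the true fingertips are about 27–30 mm short of the reported TCP. I'll go 4 mm lower and grip.

Call:
{"name": "jog_arm", "arguments": {
  "deltas": [
    [[0,0,0.005],[0,0,0]],
    [[0,0,0],[0,0,0]]
  ]
}}

```text
time: 3.8
tcp_pos: [454.8, 345.9, -23.5]
tool_rot: [-0.442, -3.11, 0.0]
ft_force: [-0.2, 0.2, -0.3]
finger_gap: 45.0
finger_force: 0.0
```

Call:
{"name": "jog_arm", "arguments": {
  "deltas": [
    [[0,0,0],[0,0,0]],
    [[0,0,0],[0,0,0]],
    [[0,0,0],[0,0,0]],
    [[0,0,0],[0,0,0]],
    [[0,0,0],[0,0,0]],
    [[0,0,0],[0,0,0]]
  ],
  "claw": 12
}}

```text
time: 4.4
tcp_pos: [455.0, 346.1, -22.9]
tool_rot: [0.442, 3.11, 0.001]
ft_force: [0.2, -0.6, 4.2]
finger_gap: 24.9
finger_force: 61.2
```

Call:
{"name": "jog_arm", "arguments": {
  "deltas": [
    [[0,0,-0.02],[0,0,0]],
    [[0,0,-0.04],[0,0,0]],
    [[0,0,-0.05],[0,0,0]],
    [[0,0,-0.05],[0,0,0]],
    [[0,0,-0.04],[0,0,0]],
    [[0,0,-0.02],[0,0,0]]
  ]
}}

```text
time: 5.0
tcp_pos: [456.0, 346.7, 155.4]
tool_rot: [0.441, 3.107, 0.004]
ft_force: [0.4, 0.2, -2.8]
finger_gap: 24.5
finger_force: 60.4
```

```bash
python3 - <<'E'
from h import *
plan(*target("s",(-.8,0,68)),n=16)
E
```

```text
t 5.0 pos [456.  346.7 155.4] q [ 0.58  0.34  1.58 -0.    1.21 -0.71] gap 24.5 F [ 0.4  0.2 -2.8] 60.40885806083679
err mm(tool) [-181.  -280.4   51.2] rot [-0.007 -0.433 -0.048] rows 16 row [-0.0127, -0.0222, 0.0067] [-0.003, -0.181, -0.02]
```

Call:
{"name": "jog_arm", "arguments": {
  "deltas": [
    [[-0.0127,-0.0222,0.0067],[-0.003,-0.181,-0.02]],
    [[-0.0127,-0.0222,0.0067],[-0.003,-0.181,-0.02]],
    [[-0.0127,-0.0222,0.0067],[-0.003,-0.181,-0.02]],
    [[-0.0127,-0.0222,0.0067],[-0.003,-0.181,-0.02]],
    [[-0.0127,-0.0222,0.0067],[-0.003,-0.181,-0.02]],
    [[-0.0127,-0.0222,0.0067],[-0.003,-0.181,-0.02]],
    [[-0.0127,-0.0222,0.0067],[-0.003,-0.181,-0.02]],
    [[-0.0127,-0.0222,0.0067],[-0.003,-0.181,-0.02]],
    [[-0.0127,-0.0222,0.0067],[-0.003,-0.181,-0.02]],
    [[-0.0127,-0.0222,0.0067],[-0.003,-0.181,-0.02]]
  ]
}}

```text
time: 6.0
tcp_pos: [510.0, 145.3, 110.8]
tool_rot: [0.361, 2.85, -0.05]
ft_force: [-0.5, -0.3, -2.2]
finger_gap: 24.5
finger_force: 60.3
```

Call:
{"name": "jog_arm", "arguments": {
  "deltas": [
    [[-0.0127,-0.0222,0.0067],[-0.003,-0.181,-0.02]],
    [[-0.0127,-0.0222,0.0067],[-0.003,-0.181,-0.02]],
    [[-0.0127,-0.0222,0.0067],[-0.003,-0.181,-0.02]],
    [[-0.0127,-0.0222,0.0067],[-0.003,-0.181,-0.02]],
    [[-0.0127,-0.0222,0.0067],[-0.003,-0.181,-0.02]],
    [[-0.0127,-0.0222,0.0067],[-0.003,-0.181,-0.02]],
    [[0,0,0],[0,0,0]],
    [[0,0,0],[0,0,0]]
  ]
}}

```text
time: 6.8
tcp_pos: [550.2, 26.1, 101.1]
tool_rot: [0.318, 2.693, -0.075]
ft_force: [-0.2, -0.4, -2.3]
finger_gap: 24.7
finger_force: 60.4
```

```bash
python3 - <<'E'
from h import *
plan(*target("s",(-.8,0,8)),n=3)
s=robot.read_state();M,o=frame("s")
T=R.from_rotvec(s["tool_rot"]).as_matrix()
c=robot.camera("top");cs=robot.camera("side")
t=[]
# predicted scraper outline from grip, hull overlays in both views
sM=T@np.diag([-1,1,-1.]); so=s["tcp_pos"]+sM@np.array([.8,0,23])
for cc in(c,cs):
    im=cc["image"][:,:,::-1].copy()
    q0=proj(cc,[so])[0].astype(int)-[50,60]
    k=8 if 0 else 4
    a=crop(im,q0[0],q0[1],100,120,k)
    for poly in([(-60,-13,20),(25,-13,20),(25,13,20),(-60,13,20)],[(33,-15,10),(105,-35,10),(105,35,10),(33,15,10)]):
        q=proj(cc,[so+sM@np.array(p,float) for p in poly]); cv2.polylines(a,[np.round((q-q0+.5)*k).astype(np.int32)],True,(255,0,255),1)
    t.append(a)
cv2.imwrite("pics/h1.png",np.hstack(t))
E
```

```text
t 6.8 pos [550.2  26.1 101.1] q [ 0.06  0.24  2.06 -0.29  0.45 -1.03] gap 24.7 F [-0.2 -0.4 -2.3] 60.36965847015381
err mm(tool) [-2.6  1.5 58.1] rot [-0.004 -0.004  0.   ] rows 3 row [-0.0011, 0.0006, 0.0242] [-0.008, -0.009, 0.001]
```

View pics/h1.png

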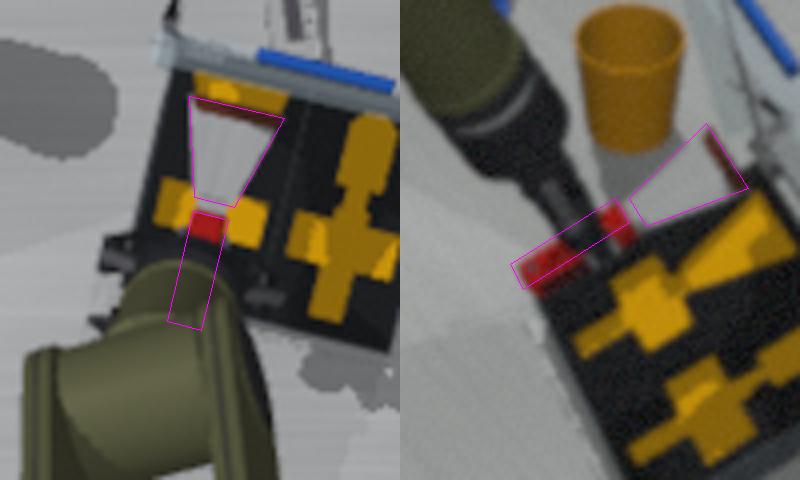

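The scraper in hand overlays the predicted outline in both views. The blade edge runs (190,97)–(284,119) in the top crop, so I'll insert along the pocket normal.

Call:
{"name": "jog_arm", "arguments": {
  "deltas": [
    [[-0.003,0.002,0.02],[-0.02,-0.02,0]],
    [[0,0,0.025],[0,0,0]],
    [[0,0,0.018],[0,0,0]],
    [[0,0,0],[0,0,0]],
    [[0,0,0],[0,0,0]]
  ]
}}

```text
time: 7.4
tcp_pos: [574.3, 23.2, 57.1]
tool_rot: [0.313, 2.689, -0.071]
ft_force: [-0.7, -0.5, -1.6]
finger_gap: 24.6
finger_force: 60.3
```

```bash
python3 - <<'E'
from h import *
plan(*target("s",(-.8,0,-21)),n=6)
E
```

```text
t 7.4 pos [574.3  23.2  57.1] q [ 0.05  0.34  2.07 -0.37  0.33 -0.96] gap 24.6 F [-0.7 -0.5 -1.6] 60.278767347335815
err mm(tool) [ 0.9 -1.4 37.1] rot [0.    0.    0.003] rows 6 row [0.0002, -0.0003, 0.0077] [0.0, 0.0, 0.003]
```

Call:
{"name": "jog_arm", "arguments": {
  "deltas": [
    [[0.001,-0.0017,0.01],[0,0,0.02]],
    [[0,0,0.01],[0,0,0]],
    [[0,0,0.008],[0,0,0]],
    [[0,0,0],[0,0,0]],
    [[0,0,0],[0,0,0]]
  ]
}}

```text
time: 7.9
tcp_pos: [582.5, 19.1, 36.3]
tool_rot: [0.319, 2.688, -0.07]
ft_force: [-0.2, 0.1, -2.2]
finger_gap: 24.6
finger_force: 60.4
```

```bash
python3 - <<'E'
from h import *
plan(*target("s",(-.8,0,-21)),n=6)
E
```

```text
t 7.9 pos [582.5  19.1  36.3] q [ 0.04  0.39  2.08 -0.43  0.28 -0.91] gap 24.6 F [-0.2  0.1 -2.2] 60.38165330886841
err mm(tool) [ 0.2  0.7 14.4] rot [-0.     0.    -0.001] rows 6 row [0.0, 0.0001, 0.003] [-0.0, 0.001, -0.001]
```

Call:
{"name": "jog_arm", "arguments": {
  "deltas": [
    [[0,0.0008,0.003],[0,0,0]],
    [[0,0,0.003],[0,0,0]],
    [[0,0,0.003],[0,0,0]],
    [[0,0,0.003],[0,0,0]],
    [[0,0,0.003],[0,0,0]],
    [[0,0,0.003],[0,0,0]],
    [[0,0,0],[0,0,0]],
    [[0,0,0],[0,0,0]]
  ]
}}

```text
time: 8.7
tcp_pos: [588.5, 18.4, 24.3]
tool_rot: [0.318, 2.687, -0.07]
ft_force: [-3.8, 1.4, 6.5]
finger_gap: 24.7
finger_force: 61.5
```

```bash
python3 - <<'E'
from h import *
plan(*target("s",(-.8,0,-21)),n=6)
E
```

```text
t 8.7 pos [588.5  18.4  24.3] q [ 0.04  0.42  2.08 -0.47  0.25 -0.86] gap 24.7 F [-3.8  1.4  6.5] 61.49560332298279
err mm(tool) [ 0.5 -0.1  1. ] rot [ 0.     0.002 -0.001] rows 6 row [0.0001, -0.0, 0.0002] [0.0, 0.002, -0.001]
```

Light floor contact at the home depth, so I'll release and back out along the normal.

Call:
{"name": "jog_arm", "arguments": {
  "deltas": [
    [[0,0,0],[0,0,0]],
    [[0,0,0],[0,0,0]],
    [[0,0,0],[0,0,0]],
    [[0,0,0],[0,0,0]]
  ],
  "claw": 38
}}

```text
time: 9.1
tcp_pos: [589.0, 18.4, 23.6]
tool_rot: [0.318, 2.687, -0.07]
ft_force: [-0.1, 0.3, -0.1]
finger_gap: 38.2
finger_force: 0.0
```

Call:
{"name": "jog_arm", "arguments": {
  "deltas": [
    [[0,0,-0.01],[0,0,0]],
    [[0,0,-0.02],[0,0,0]],
    [[0,0,-0.04],[0,0,0]],
    [[0,0,-0.04],[0,0,0]],
    [[0,0,-0.04],[0,0,0]],
    [[-0.01,-0.02,-0.04],[0,0,0]],
    [[0,0,0],[0,0,0]]
  ]
}}

```text
time: 9.8
tcp_pos: [531.0, 15.9, 169.9]
tool_rot: [0.318, 2.679, -0.067]
ft_force: [0.9, 1.1, -0.5]
finger_gap: 38.1
finger_force: 0.0
```

```bash
python3 - <<'E'
from h import *
plan(*target("P",(0,0,100),True))
# intermediate orientation: straight down, tool turned; split turn
c=robot.camera("side")
M,o=frame("s")
im=c["image"].astype(int)
def W(p): return proj(c,[o+M@np.array(p,float)])[0]
print("handle top corners pred",[W(p).round(1).tolist() for p in((-60,-13,20),(-60,13,20),(25,13,20),(25,-13,20))])
h=cv2.cvtColor(c["image"],cv2.COLOR_RGB2HSV); m=(((h[...,0]<8)|(h[...,0]>172))&(h[...,1]>130)&(h[...,2]>60))
q=W((-17,0,20)).astype(int); ys,xs=np.nonzero(m[q[1]-25:q[1]+25,q[0]-40:q[0]+40]); 
for r in range(q[1]-20,q[1]+22): print(r,"".join("R" if m[r,x] else("y" if 15<h[r,x,0]<32 and h[r,x,1]>170 else ("#" if h[r,x,2]<60 else ".")) for x in range(q[0]-25,q[0]+55)))
print(q[0]-25)
E
```

```text
t 9.8 pos [531.   15.9 169.9] q [ 0.03  0.1   2.01 -0.2   0.61 -1.16] gap 38.1 F [ 0.9  1.1 -0.5] 0.0
err mm(tool) [ -12.7 -349.9   82.2] rot [0.537 0.201 2.361] rows 21 row [-0.0246, -0.0086, 0.0093] [0.17, 0.064, 0.749]
handle top corners pred [[274.2, 270.3], [271.0, 264.0], [296.0, 248.2], [299.5, 254.4]]
239 ..................................##############.............#..yy####..........
240 ................................###############...............#.yy.###..........
241 ...............................###############.................#.yy####.........
242 ..............................###############..................#Ryy.####........
243 ............................################...................#..yyyy##........
244 ...........................################.....................##.yy####.......
245 .........................#################.......................##yy#####......
246 ........................#########.#######........................#########......
247 ......................#########.yy.####..........................##########.....
248 ....................
[... 2084 characters left out ...]
yyyyyyyyyyyyy###
273 ............################################yyyyy.#########yyyyyyyyyyyyyyyy#####
274 ............##############################yyyyyyyy.########.yyyyyyyyyyyyy.######
275 .............############################yyyyyyyyy.######yyyyyyyyyyyyyyy########
276 .............##########################yyyyyyyyyyyyy####yyyyyyyyyyyyy..#########
277 ..............########################yyyyyyyyyyyyyy..yyyyyyyyyyyyyyy###########
278 ..............######################.yyyyyyyyyyyyyyyyyyyyyyyy.yyyyy#############
279 ...............#####################yyyyyyyyyyyyyyyyyyyyyyyy###yy###############
280 ...............#####################yyyyyyyyyyyyyyyyyyyyyy.#####################
260
```

The scraper is seated: its rear-left handle corner sits at (272,264.5) against a predicted (271,264). Next the spatula, along a straight line with the turn spread over it.

```bash
cat >> h.py <<'E'
def line(T,p,n,via=None):
    s=robot.read_state(); C=R.from_rotvec(s["tool_rot"]); w=(C.inv()*R.from_matrix(T)).as_rotvec(); p0=s["tcp_pos"]
    pts=np.array([p0,p]) if via is None else np.array([p0,via,p]); L=np.r_[0,np.cumsum(np.linalg.norm(np.diff(pts,axis=0),axis=1))]
    P=np.array([[np.interp(t*L[-1],L,pts[:,k]) for k in range(3)] for t in np.linspace(0,1,n+1)])
    out=[]
    for i in range(n):
        Ri=C*R.from_rotvec(w*i/n); out.append([(Ri.inv().apply(P[i+1]-P[i])/800).round(4).tolist(),(w/n/.15).round(3).tolist()])
    for k in range(0,n,10): print(out[k:k+10])
E
python3 - <<'E'
from h import *
line(*target("P",(0,0,60),True),20,via=np.array([500,-80,200.]))
E
```

```text
[[[-0.0018, -0.0235, -0.0076], [0.178, 0.067, 0.787]], [[-0.0045, -0.0234, -0.007], [0.178, 0.067, 0.787]], [[-0.0071, -0.0229, -0.0064], [0.178, 0.067, 0.787]], [[-0.0097, -0.022, -0.0059], [0.178, 0.067, 0.787]], [[-0.0122, -0.0209, -0.0055], [0.178, 0.067, 0.787]], [[-0.0123, -0.0173, 0.0084], [0.178, 0.067, 0.787]], [[-0.0132, -0.0143, 0.0153], [0.178, 0.067, 0.787]], [[-0.0149, -0.0123, 0.0155], [0.178, 0.067, 0.787]], [[-0.0164, -0.01, 0.0157], [0.178, 0.067, 0.787]], [[-0.0176, -0.0076, 0.0157], [0.178, 0.067, 0.787]]]
[[[-0.0185, -0.005, 0.0157], [0.178, 0.067, 0.787]], [[-0.0191, -0.0024, 0.0156], [0.178, 0.067, 0.787]], [[-0.0194, 0.0003, 0.0155], [0.178, 0.067, 0.787]], [[-0.0193, 0.003, 0.0152], [0.178, 0.067, 0.787]], [[-0.019, 0.0057, 0.0149], [0.178, 0.067, 0.787]], [[-0.0183, 0.0083, 0.0145], [0.178, 0.067, 0.787]], [[-0.0173, 0.0108, 0.0141], [0.178, 0.067, 0.787]], [[-0.016, 0.0131, 0.0136], [0.178, 0.067, 0.787]], [[-0.0145, 0.0153, 0.0131], [0.178, 0.067, 0.787]], [[-0.0127, 0.0172, 0.0125], [0.178, 0.067, 0.787]]]
```

Call:
{"name": "jog_arm", "arguments": {
  "deltas": [
    [[-0.0018,-0.0235,-0.0076],[0.178,0.067,0.787]],
    [[-0.0045,-0.0234,-0.007],[0.178,0.067,0.787]],
    [[-0.0071,-0.0229,-0.0064],[0.178,0.067,0.787]],
    [[-0.0097,-0.022,-0.0059],[0.178,0.067,0.787]],
    [[-0.0122,-0.0209,-0.0055],[0.178,0.067,0.787]],
    [[-0.0123,-0.0173,0.0084],[0.178,0.067,0.787]],
    [[-0.0132,-0.0143,0.0153],[0.178,0.067,0.787]],
    [[-0.0149,-0.0123,0.0155],[0.178,0.067,0.787]],
    [[-0.0164,-0.01,0.0157],[0.178,0.067,0.787]],
    [[-0.0176,-0.0076,0.0157],[0.178,0.067,0.787]]
  ],
  "claw": 48
}}

```text
time: 10.85
tcp_pos: [496.6, -161.2, 150.6]
tool_rot: [1.925, 2.146, -0.052]
ft_force: [-0.0, 0.1, -0.6]
finger_gap: 48.1
finger_force: 0.0
```

Call:
{"name": "jog_arm", "arguments": {
  "deltas": [
    [[-0.0185,-0.005,0.0157],[0.178,0.067,0.787]],
    [[-0.0191,-0.0024,0.0156],[0.178,0.067,0.787]],
    [[-0.0194,0.0003,0.0155],[0.178,0.067,0.787]],
    [[-0.0193,0.003,0.0152],[0.178,0.067,0.787]],
    [[-0.019,0.0057,0.0149],[0.178,0.067,0.787]],
    [[-0.0183,0.0083,0.0145],[0.178,0.067,0.787]],
    [[-0.0173,0.0108,0.0141],[0.178,0.067,0.787]],
    [[-0.016,0.0131,0.0136],[0.178,0.067,0.787]],
    [[-0.0145,0.0153,0.0131],[0.178,0.067,0.787]],
    [[-0.0127,0.0172,0.0125],[0.178,0.067,0.787]]
  ]
}}

```text
time: 11.85
tcp_pos: [492.9, -335.0, 55.2]
tool_rot: [-3.043, -0.761, 0.013]
ft_force: [-0.3, 0.0, -0.2]
finger_gap: 47.9
finger_force: 0.0
```

```bash
python3 - <<'E'
from h import *
plan(*target("P",(0,0,30),True))
E
```

```text
t 11.85 pos [ 492.9 -335.    55.2] q [-0.67  0.48  1.64 -0.    1.03  0.42] gap 47.9 F [-0.3  0.  -0.2] 0.0
err mm(tool) [ 2.   1.2 25.2] rot [-0.007  0.007 -0.005] rows 1 row [0.0025, 0.0015, 0.0315] [-0.044, 0.044, -0.031]
```

Call:
{"name": "jog_arm", "arguments": {
  "deltas": [
    [[0.0025,0.0015,0.02],[-0.044,0.044,-0.031]],
    [[0,0,0.02],[0,0,0]],
    [[0,0,0.02],[0,0,0]],
    [[0,0,0.015],[0,0,0]],
    [[0,0,0.01],[0,0,0]],
    [[0,0,0.008],[0,0,0]],
    [[0,0,0],[0,0,0]],
    [[0,0,0],[0,0,0]]
  ]
}}

```text
time: 12.65
tcp_pos: [496.0, -335.4, -16.7]
tool_rot: [3.04, 0.776, 0.003]
ft_force: [0.2, -0.3, 0.9]
finger_gap: 48.3
finger_force: 0.0
```

```bash
python3 - <<'E'
from h import *
plan(*target("P",(0,0,-23),True))
E
```

```text
t 12.65 pos [ 496.  -335.4  -16.7] q [-0.66  0.57  1.71 -0.    0.86  0.41] gap 48.3 F [ 0.2 -0.3  0.9] 0.0
err mm(tool) [-0.7 -0.9  6.3] rot [ 0.004 -0.001  0.005] rows 1 row [-0.0009, -0.0011, 0.0078] [0.027, -0.005, 0.033]
```

Call:
{"name": "jog_arm", "arguments": {
  "deltas": [
    [[-0.001,-0.001,0.0045],[0.02,0,0.03]],
    [[0,0,0.003],[0,0,0]],
    [[0,0,0],[0,0,0]]
  ]
}}

```text
time: 12.95
tcp_pos: [494.5, -334.9, -23.0]
tool_rot: [3.045, 0.77, 0.001]
ft_force: [-0.2, 0.4, -0.7]
finger_gap: 48.1
finger_force: 0.0
```

Call:
{"name": "jog_arm", "arguments": {
  "deltas": [
    [[0,0,0],[0,0,0]],
    [[0,0,0],[0,0,0]],
    [[0,0,0],[0,0,0]],
    [[0,0,0],[0,0,0]],
    [[0,0,0],[0,0,0]],
    [[0,0,0],[0,0,0]]
  ],
  "claw": 10
}}

```text
time: 13.55
tcp_pos: [494.9, -335.2, -22.5]
tool_rot: [3.045, 0.77, 0.002]
ft_force: [-0.4, 0.2, 5.7]
finger_gap: 20.4
finger_force: 59.9
```

Call:
{"name": "jog_arm", "arguments": {
  "deltas": [
    [[0,0,-0.02],[0,0,0]],
    [[0,0,-0.04],[0,0,0]],
    [[0,0,-0.05],[0,0,0]],
    [[0,0,-0.05],[0,0,0]],
    [[0,0,-0.04],[0,0,0]],
    [[0,0,-0.02],[0,0,0]]
  ]
}}

```text
time: 14.15
tcp_pos: [495.6, -335.7, 155.9]
tool_rot: [3.042, 0.769, 0.005]
ft_force: [1.1, -0.3, -2.4]
finger_gap: 20.6
finger_force: 59.2
```

```bash
python3 - <<'E'
from h import *
T,p=target("p",(0,0,68),True)
print(frame("p"))
plan(T,p); line(T,p,16)
E
```

```text
(array([[ 0.88147792,  0.23247124, -0.4110399 ],
       [-0.21069049,  0.97260327,  0.09824659],
       [ 0.42261826,  0.        ,  0.90630779]]), array([555.87460734, -82.81050272,  42.53610182]))
t 14.15 pos [ 495.6 -335.7  155.9] q [-0.67  0.38  1.53  0.    1.23  0.41] gap 20.6 F [ 1.1 -0.3 -2.4] 59.155223965644836
err mm(tool) [ 151.7 -213.2   51.1] rot [-0.156  0.413  0.719] rows 8 row [0.0109, -0.0403, 0.0092] [-0.13, 0.344, 0.599]
[[[0.0119, -0.0167, 0.004], [-0.065, 0.172, 0.299]], [[0.011, -0.0172, 0.0041], [-0.065, 0.172, 0.299]], [[0.0101, -0.0177, 0.0042], [-0.065, 0.172, 0.299]], [[0.0092, -0.0182, 0.0043], [-0.065, 0.172, 0.299]], [[0.0082, -0.0186, 0.0043], [-0.065, 0.172, 0.299]], [[0.0073, -0.019, 0.0044], [-0.065, 0.172, 0.299]], [[0.0063, -0.0194, 0.0043], [-0.065, 0.172, 0.299]], [[0.0053, -0.0197, 0.0043], [-0.065, 0.172, 0.299]], [[0.0043, -0.0199, 0.0042], [-0.065, 0.172, 0.299]], [[0.0033, -0.0201, 0.0041], [-0.065, 0.172, 0.299]]]
[[[0.0023, -0.0203, 0.004], [-0.065, 0.172, 0.299]], [[0.0013, -0.0204, 0.0039], [-0.065, 0.172, 0.299]], [[0.0003, -0.0205, 0.0037], [-0.065, 0.172, 0.299]], [[-0.0008, -0.0205, 0.0035], [-0.065, 0.172, 0.299]], [[-0.0018, -0.0205, 0.0032], [-0.065, 0.172, 0.299]], [[-0.0028, -0.0204, 0.003], [-0.065, 0.172, 0.299]]]
```

Call:
{"name": "jog_arm", "arguments": {
  "deltas": [
    [[0.0119,-0.0167,0.004],[-0.065,0.172,0.299]],
    [[0.011,-0.0172,0.0041],[-0.065,0.172,0.299]],
    [[0.0101,-0.0177,0.0042],[-0.065,0.172,0.299]],
    [[0.0092,-0.0182,0.0043],[-0.065,0.172,0.299]],
    [[0.0082,-0.0186,0.0043],[-0.065,0.172,0.299]],
    [[0.0073,-0.019,0.0044],[-0.065,0.172,0.299]],
    [[0.0063,-0.0194,0.0043],[-0.065,0.172,0.299]],
    [[0.0053,-0.0197,0.0043],[-0.065,0.172,0.299]],
    [[0.0043,-0.0199,0.0042],[-0.065,0.172,0.299]],
    [[0.0033,-0.0201,0.0041],[-0.065,0.172,0.299]]
  ]
}}

```text
time: 15.15
tcp_pos: [513.6, -171.7, 120.2]
tool_rot: [3.082, 0.065, 0.421]
ft_force: [0.4, 0.5, -2.0]
finger_gap: 20.3
finger_force: 59.1
```

Call:
{"name": "jog_arm", "arguments": {
  "deltas": [
    [[0.0023,-0.0203,0.004],[-0.065,0.172,0.299]],
    [[0.0013,-0.0204,0.0039],[-0.065,0.172,0.299]],
    [[0.0003,-0.0205,0.0037],[-0.065,0.172,0.299]],
    [[-0.0008,-0.0205,0.0035],[-0.065,0.172,0.299]],
    [[-0.0018,-0.0205,0.0032],[-0.065,0.172,0.299]],
    [[-0.0028,-0.0204,0.003],[-0.065,0.172,0.299]],
    [[0,0,0],[0,0,0]],
    [[0,0,0],[0,0,0]]
  ]
}}

```text
time: 15.95
tcp_pos: [525.7, -74.8, 101.3]
tool_rot: [3.003, -0.349, 0.656]
ft_force: [-0.2, -0.6, -1.8]
finger_gap: 20.6
finger_force: 59.2
```

```bash
python3 - <<'E'
from h import *
plan(*target("p",(0,0,8),True))
s=robot.read_state(); T=R.from_rotvec(s["tool_rot"]).as_matrix()
sM=T@np.diag([1,-1,-1.]); so=s["tcp_pos"]+sM@np.array([0,0,23.])
# mark (ochre disc) predicted at x 89,z 10 in both views vs found
for n in("top","side"):
    c=robot.camera(n); q=proj(c,[so+sM@np.array([a,0,10.]) for a in(89,105,-60)]); 
    h=cv2.cvtColor(c["image"],cv2.COLOR_RGB2HSV); x,y=np.round(q[0]).astype(int)
    print(n,q.round(1).tolist(),x-22)
    for r in range(y-12,y+13): print(r,"".join("y" if 15<h[r,i,0]<32 and h[r,i,1]>170 and h[r,i,2]>60 else("b" if h[r,i,1]>90 and h[r,i,2]>40 else ("#" if h[r,i,2]<60 else ".")) for i in range(x-22,x+22)))
E
```

```text
t 15.95 pos [525.7 -74.8 101.3] q [-0.22  0.2   2.11 -0.01  0.4   1.6 ] gap 20.6 F [-0.2 -0.6 -1.8] 59.214802980422974
err mm(tool) [ 3.8  1.  58.4] rot [-0.002  0.006  0.003] rows 2 row [0.0023, 0.0006, 0.0365] [-0.007, 0.02, 0.01]
top [[356.5, 195.4], [357.9, 190.1], [344.1, 243.8]] 335
183 ###################.bb......................
184 #################byyyyybbb..................
185 ################byyyyyyyyyy.................
186 ################yyyyyyyyyyyy###.............
187 ################yyyyyyyyyyyyb######.........
188 ###############byyyyyyyyyyyyy##########.....
189 ###############byyyyyyyyyyyyy############...
190 ###############yyyybbbybyyyyb###########....
191 ###############yyybbbbbbbbyyb###########....
192 ##############byybbyyyyybbyy############....
193 ##############yybbyyyyyyybbb############....
194 ##############yy.byyyyyyyyb#############....
195 ##############yy.byyyyyyyy..###########.....
196 #############byb.byyyyyyyy..###########.....
197 #############yy...yyyyyyyb..###########.....
198 #############yy...byyyyyb..###########......
199 #############yy....bby
[... 997 characters left out ...]
######........
249 ...................byyyyyyybb#######........
250 ...................byyyyyyybb########.......
251 ...................byyyyyybb.########.......
252 ...................byyyyyybb.#########......
253 ...................byyyyybb..##########.....
254 ....................bbybb...############....
255 ...........................#############....
256 bb#####...................###############...
257 bb#####.................#################...
258 bb#####...............####################..
259 yy###................#####################..
260 yyb.................#######################.
261 yybb..............################bybbb####.
262 yyybb............###############byyyyyyyy###
```

The ochre disc is at (356.5,195.5) in the top view and (323,250.7) in the side view. Predictions were (356.5,195.4) and (321.9,250.1), so the grasp is good and I'll insert.

Call:
{"name": "jog_arm", "arguments": {
  "deltas": [
    [[0.0045,0.0012,0.02],[-0.01,0.04,0.02]],
    [[0,0,0.025],[0,0,0]],
    [[0,0,0.022],[0,0,0]],
    [[0,0,0.014],[0,0,0]],
    [[0,0,0],[0,0,0]],
    [[0,0,0],[0,0,0]]
  ]
}}

```text
time: 16.65
tcp_pos: [556.1, -83.9, 44.7]
tool_rot: [2.997, -0.358, 0.667]
ft_force: [-0.1, 0.3, -0.8]
finger_gap: 20.3
finger_force: 59.2
```

```bash
python3 - <<'E'
from h import *
plan(*target("p",(0,0,-21),True))
E
```

```text
t 16.65 pos [556.1 -83.9  44.7] q [-0.22  0.35  2.13 -0.03  0.23  1.61] gap 20.3 F [-0.1  0.3 -0.8] 59.17245090007782
err mm(tool) [-1.4 -1.  22.8] rot [ 0.    -0.002 -0.003] rows 1 row [-0.0018, -0.0012, 0.0284] [0.001, -0.011, -0.021]
```

Call:
{"name": "jog_arm", "arguments": {
  "deltas": [
    [[-0.0018,-0.0013,0.004],[0,-0.01,-0.02]],
    [[0,0,0.004],[0,0,0]],
    [[0,0,0.002],[0,0,0]],
    [[0,0,0],[0,0,0]]
  ]
}}

```text
time: 17.05
tcp_pos: [558.5, -82.8, 37.0]
tool_rot: [2.998, -0.352, 0.666]
ft_force: [-0.8, -0.2, -0.7]
finger_gap: 20.6
finger_force: 59.2
```

```bash
python3 - <<'E'
from h import *
plan(*target("p",(0,0,-21),True))
E
```

```text
t 17.05 pos [558.5 -82.8  37. ] q [-0.22  0.36  2.13 -0.03  0.21  1.62] gap 20.6 F [-0.8 -0.2 -0.7] 59.18788969516754
err mm(tool) [ 0.   0.6 14.9] rot [-0.    -0.001  0.001] rows 1 row [0.0, 0.0008, 0.0186] [-0.002, -0.006, 0.004]
```

Call:
{"name": "jog_arm", "arguments": {
  "deltas": [
    [[0,0.0007,0.003],[0,0,0]],
    [[0,0,0.003],[0,0,0]],
    [[0,0,0.003],[0,0,0]],
    [[0,0,0.003],[0,0,0]],
    [[0,0,0.003],[0,0,0]],
    [[0,0,0.003],[0,0,0]],
    [[0,0,0],[0,0,0]],
    [[0,0,0],[0,0,0]]
  ]
}}

```text
time: 17.85
tcp_pos: [563.8, -84.7, 24.9]
tool_rot: [2.997, -0.352, 0.667]
ft_force: [-7.0, 2.1, 13.4]
finger_gap: 20.3
finger_force: 61.2
```

```bash
python3 - <<'E'
from h import *
plan(*target("p",(0,0,-21),True))
E
```

```text
t 17.85 pos [563.8 -84.7  24.9] q [-0.22  0.39  2.13 -0.04  0.18  1.62] gap 20.3 F [-7.   2.1 13.4] 61.17771506309509
err mm(tool) [ 0.1 -0.   1.6] rot [-0.    -0.002  0.   ] rows 1 row [0.0002, -0.0, 0.0019] [-0.001, -0.012, 0.003]
```

Call:
{"name": "jog_arm", "arguments": {
  "deltas": [
    [[0,0,0],[0,0,0]],
    [[0,0,0],[0,0,0]],
    [[0,0,0],[0,0,0]],
    [[0,0,0],[0,0,0]]
  ],
  "claw": 36
}}

```text
time: 18.25
tcp_pos: [564.5, -84.9, 23.8]
tool_rot: [2.998, -0.353, 0.666]
ft_force: [0.1, 0.2, 0.2]
finger_gap: 36.0
finger_force: 0.0
```

Call:
{"name": "jog_arm", "arguments": {
  "deltas": [
    [[0,0,-0.01],[0,0,0]],
    [[0,0,-0.02],[0,0,0]],
    [[0,0,-0.04],[0,0,0]],
    [[0,0,-0.05],[0,0,0]],
    [[0,0,-0.05],[0,0,0]],
    [[0,0,-0.05],[0,0,0]],
    [[0,0,-0.05],[0,0,0]],
    [[0,0,0],[0,0,0]]
  ]
}}

```text
time: 19.05
tcp_pos: [476.6, -63.7, 225.7]
tool_rot: [2.993, -0.352, 0.682]
ft_force: [1.0, -0.8, 0.9]
finger_gap: 35.9
finger_force: 0.0
```

```bash
python3 - <<'E'
from h import *
s=robot.read_state(); print(s["tcp_pos"],s["q"].round(2))
t=[]
for n in("top","side"):
    c=robot.camera(n); im=c["image"][:,:,::-1].copy()
    q0=np.array({"top":(285,150),"side":(250,190)}[n]); k=4
    a=crop(im,q0[0],q0[1],100,130,k)
    for f,polys in(("s",([(-60,-13,20),(25,-13,20),(25,13,20),(-60,13,20)],[(33,-15,10),(105,-35,10),(105,35,10),(33,15,10)])),("p",([(-60,-11,20),(25,-11,20),(25,11,20),(-60,11,20)],[(50,-16,10),(89,-16,10),(105,0,10),(89,16,10),(50,16,10)]))):
        M,o=frame(f)
        for P in polys:
            q=proj(c,[o+M@np.array(p,float) for p in P]); cv2.polylines(a,[np.round((q-q0+.5)*k).astype(np.int32)],True,(255,0,255),1)
    t.append(a)
cv2.imwrite("pics/h2.png",np.hstack(t))
M,O=frame("s"); p=pickle.load(open("tray.pkl","rb"))[0]
# tray origin: pocket fit with dx=-22.5 and foam top 14
to=p[:3]+M@[22.5,0,14.]; H=to+M@[103.5,0,22.]
print("tray",to,"hinge",H)
a=R.from_euler("Z",p[3]).as_matrix()
for th in(0,.4,.8,1.0,1.2):
    ang=np.radians(15)+th # from vertical, forward(-x tray yaw)
    d=a@[-np.sin(ang),0,np.cos(ang)]; n=a@[np.cos(ang),0,np.sin(ang)]
    print(th,"tab",(H+204*d).round(0),"outer normal",n.round(2))
E
```

```text
[476.60027995 -63.70364181 225.71809186] [-0.21 -0.07  2.01 -0.01  0.75  1.6 ]
tray [582.2681749  -34.6531451   64.73332173] hinge [664.45826156 -54.29818627 128.41308314]
0 tab [613. -42. 325.] outer normal [ 0.94 -0.22  0.26]
0.4 tab [543. -25. 289.] outer normal [ 0.77 -0.18  0.61]
0.8 tab [491. -13. 228.] outer normal [ 0.47 -0.11  0.87]
1.0 tab [475.  -9. 190.] outer normal [ 0.3  -0.07  0.95]
1.2 tab [467.  -7. 151.] outer normal [ 0.11 -0.03  0.99]
```

View pics/h2.png

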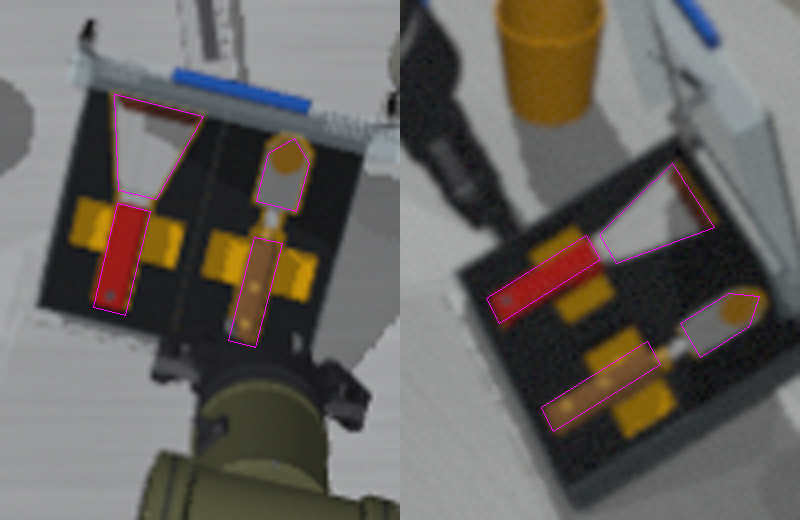

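Both tools sit home inside their outlines in both views. In the side crop the scraper handle runs (490,300)–(600,245) and the spatula handle (545,420)–(655,350). The cover is open with its tab around (613,-42,325), as described. Next I go over the cover and behind the tab with the fingers shut.

```bash
cat > cov.py <<'E'
from h import *
p=pickle.load(open("tray.pkl","rb"))[0]; M,_=frame("s")
H=p[:3]+M@[22.5,0,14.]+M@[103.5,0,22.]; a=R.from_euler("Z",p[3]).as_matrix(); TD=a@np.diag([1,-1,-1.])
def tcp(th,L=190,h=3.5):
    g=np.radians(15)+th; return H+a@([-np.sin(g)*L+np.cos(g)*h+11,0,np.cos(g)*L+np.sin(g)*h-23])
E
python3 - <<'E'
from cov import *
b=tcp(0)+a@[30,0,0]; print("behind",b)
line(TD,b+[0,0,75],17,via=np.array([500,-60,360.]))
E
```

```text
behind [659.79474736 -53.183515   289.84485679]
[[[0.0126, -0.0014, -0.0182], [-0.0, -0.173, 0.0]], [[0.0121, -0.0014, -0.0185], [-0.0, -0.173, 0.0]], [[0.0116, -0.0014, -0.0188], [-0.0, -0.173, 0.0]], [[0.0111, -0.0014, -0.0191], [-0.0, -0.173, 0.0]], [[0.0106, -0.0014, -0.0194], [-0.0, -0.173, 0.0]], [[0.0101, -0.0014, -0.0196], [-0.0, -0.173, 0.0]], [[0.0096, -0.0014, -0.0199], [-0.0, -0.173, 0.0]], [[0.0095, -0.0016, -0.0193], [-0.0, -0.173, 0.0]], [[0.0209, -0.0061, 0.0043], [-0.0, -0.173, 0.0]], [[0.021, -0.0061, 0.0037], [-0.0, -0.173, 0.0]]]
[[[0.0211, -0.0061, 0.0032], [-0.0, -0.173, 0.0]], [[0.0211, -0.0061, 0.0026], [-0.0, -0.173, 0.0]], [[0.0212, -0.0061, 0.0021], [-0.0, -0.173, 0.0]], [[0.0212, -0.0061, 0.0015], [-0.0, -0.173, 0.0]], [[0.0213, -0.0061, 0.001], [-0.0, -0.173, 0.0]], [[0.0213, -0.0061, 0.0004], [-0.0, -0.173, 0.0]], [[0.0213, -0.0061, -0.0001], [-0.0, -0.173, 0.0]]]
```

Call:
{"name": "jog_arm", "arguments": {
  "deltas": [
    [[0.0126,-0.0014,-0.0182],[0,-0.173,0]],
    [[0.0121,-0.0014,-0.0185],[0,-0.173,0]],
    [[0.0116,-0.0014,-0.0188],[0,-0.173,0]],
    [[0.0111,-0.0014,-0.0191],[0,-0.173,0]],
    [[0.0106,-0.0014,-0.0194],[0,-0.173,0]],
    [[0.0101,-0.0014,-0.0196],[0,-0.173,0]],
    [[0.0096,-0.0014,-0.0199],[0,-0.173,0]],
    [[0.0095,-0.0016,-0.0193],[0,-0.173,0]]
  ],
  "claw": 0
}}

```text
time: 19.95
tcp_pos: [500.7, -60.3, 356.5]
tool_rot: [3.075, -0.362, 0.346]
ft_force: [0.6, -0.5, 0.1]
finger_gap: -0.1
finger_force: 0.0
```

```bash
python3 - <<'E'
from cov import *
b=tcp(0)+a@[30,0,75]; plan(TD,b); line(TD,b,10)
E
```

```text
t 19.95 pos [500.7 -60.3 356.5] q [-0.2  -0.01  1.54 -0.01  1.39  1.61] gap -0.1 F [ 0.6 -0.5  0.1] 0.0
err mm(tool) [151.1 -43.9  25.9] rot [ 0.    -0.224  0.   ] rows 5 row [0.0383, -0.011, 0.0031] [0.0, -0.299, 0.0]
[[[0.0189, -0.0055, 0.0032], [0.0, -0.149, 0.0]], [[0.019, -0.0055, 0.0028], [0.0, -0.149, 0.0]], [[0.019, -0.0055, 0.0024], [0.0, -0.149, 0.0]], [[0.0191, -0.0055, 0.002], [0.0, -0.149, 0.0]], [[0.0191, -0.0055, 0.0015], [0.0, -0.149, 0.0]], [[0.0191, -0.0055, 0.0011], [0.0, -0.149, 0.0]], [[0.0191, -0.0055, 0.0007], [0.0, -0.149, 0.0]], [[0.0192, -0.0055, 0.0002], [0.0, -0.149, 0.0]], [[0.0192, -0.0055, -0.0002], [0.0, -0.149, 0.0]], [[0.0191, -0.0055, -0.0006], [0.0, -0.149, 0.0]]]
```

Call:
{"name": "jog_arm", "arguments": {
  "deltas": [
    [[0.0189,-0.0055,0.0032],[0,-0.149,0]],
    [[0.019,-0.0055,0.0028],[0,-0.149,0]],
    [[0.019,-0.0055,0.0024],[0,-0.149,0]],
    [[0.0191,-0.0055,0.002],[0,-0.149,0]],
    [[0.0191,-0.0055,0.0015],[0,-0.149,0]],
    [[0.0191,-0.0055,0.0011],[0,-0.149,0]],
    [[0.0191,-0.0055,0.0007],[0,-0.149,0]],
    [[0.0192,-0.0055,0.0002],[0,-0.149,0]],
    [[0.0192,-0.0055,-0.0002],[0,-0.149,0]],
    [[0.0191,-0.0055,-0.0006],[0,-0.149,0]]
  ]
}}

```text
time: 20.95
tcp_pos: [660.7, -53.0, 364.2]
tool_rot: [3.12, -0.367, -0.0]
ft_force: [-0.2, 0.2, 0.4]
finger_gap: -0.4
finger_force: 0.0
```

```bash
python3 - <<'E'
from cov import *
plan(TD,tcp(0)+a@[30,0,0])
E
```

```text
t 20.95 pos [660.7 -53.  364.2] q [-0.14  0.37  1.02 -0.    1.75  1.66] gap -0.4 F [-0.2  0.2  0.4] 0.0
err mm(tool) [-0.8  0.3 74.3] rot [0. 0. 0.] rows 3 row [-0.0003, 0.0001, 0.031] [0.001, 0.0, 0.001]
```

Call:
{"name": "jog_arm", "arguments": {
  "deltas": [
    [[0,0,0.025],[0,0,0]],
    [[0,0,0.035],[0,0,0]],
    [[0,0,0.033],[0,0,0]],
    [[0,0,0],[0,0,0]],
    [[0,0,0],[0,0,0]]
  ]
}}

```text
time: 21.45
tcp_pos: [660.0, -53.1, 291.0]
tool_rot: [3.12, -0.367, 0.002]
ft_force: [0.0, 0.2, 0.3]
finger_gap: -0.3
finger_force: 0.0
```

```bash
python3 - <<'E'
from cov import *
s=robot.read_state(); print(s["tcp_pos"],s["ft_force"])
P=[s["tcp_pos"]]+[tcp(0)+a@[8,0,0]]+[tcp(t) for t in np.linspace(0.05,1.0,18)]
D=[(TD.T@(P[i+1]-P[i])/800).round(4).tolist() for i in range(len(P)-1)]
print(len(D)); print([[d,[0,0,0]] for d in D[:10]]); print([[d,[0,0,0]] for d in D[10:]])
E
```

```text
[660.04401664 -53.12297593 291.01309831] [0.03031209 0.20929453 0.2824447 ]
19
[[[-0.0278, 0.0001, 0.0015], [0, 0, 0]], [[-0.0215, -0.0, 0.0031], [0, 0, 0]], [[-0.0126, 0.0, 0.0042], [0, 0, 0]], [[-0.0123, -0.0, 0.0049], [0, 0, 0]], [[-0.012, 0.0, 0.0056], [0, 0, 0]], [[-0.0117, -0.0, 0.0062], [0, 0, 0]], [[-0.0114, -0.0, 0.0069], [0, 0, 0]], [[-0.0109, -0.0, 0.0075], [0, 0, 0]], [[-0.0105, 0.0, 0.0081], [0, 0, 0]], [[-0.01, -0.0, 0.0087], [0, 0, 0]]]
[[[-0.0095, 0.0, 0.0092], [0, 0, 0]], [[-0.009, -0.0, 0.0097], [0, 0, 0]], [[-0.0085, -0.0, 0.0102], [0, 0, 0]], [[-0.0079, 0.0, 0.0107], [0, 0, 0]], [[-0.0073, -0.0, 0.0111], [0, 0, 0]], [[-0.0066, 0.0, 0.0115], [0, 0, 0]], [[-0.006, -0.0, 0.0119], [0, 0, 0]], [[-0.0053, 0.0, 0.0122], [0, 0, 0]], [[-0.0046, -0.0, 0.0124], [0, 0, 0]]]
```

Call:
{"name": "jog_arm", "arguments": {
  "deltas": [
    [[-0.0278,0,0.0015],[0,0,0]],
    [[-0.0215,0,0.0031],[0,0,0]],
    [[-0.0126,0,0.0042],[0,0,0]],
    [[-0.0123,0,0.0049],[0,0,0]],
    [[-0.012,0,0.0056],[0,0,0]],
    [[-0.0117,0,0.0062],[0,0,0]],
    [[-0.0114,0,0.0069],[0,0,0]],
    [[-0.0109,0,0.0075],[0,0,0]],
    [[-0.0105,0,0.0081],[0,0,0]],
    [[-0.01,0,0.0087],[0,0,0]]
  ]
}}

```text
time: 22.45
tcp_pos: [550.2, -26.9, 246.5]
tool_rot: [3.119, -0.367, 0.008]
ft_force: [1.0, -0.9, 1.3]
finger_gap: 0.1
finger_force: 0.6
```

Call:
{"name": "jog_arm", "arguments": {
  "deltas": [
    [[-0.0095,0,0.0092],[0,0,0]],
    [[-0.009,0,0.0097],[0,0,0]],
    [[-0.0085,0,0.0102],[0,0,0]],
    [[-0.0079,0,0.0107],[0,0,0]],
    [[-0.0073,0,0.0111],[0,0,0]],
    [[-0.0066,0,0.0115],[0,0,0]],
    [[-0.006,0,0.0119],[0,0,0]],
    [[-0.0053,0,0.0122],[0,0,0]],
    [[0.01,0,-0.04],[0,0,0]],
    [[0.01,0,-0.05],[0,0,0]]
  ]
}}

```text
time: 23.45
tcp_pos: [517.2, -19.3, 247.2]
tool_rot: [3.119, -0.367, -0.003]
ft_force: [1.4, -0.5, 0.4]
finger_gap: 0.4
finger_force: 0.0
```

Call:
{"name": "jog_arm", "arguments": {
  "deltas": [
    [[0,0,-0.03],[0,0,0]],
    [[0,0,0],[0,0,0]],
    [[0,0,0],[0,0,0]],
    [[0,0,0],[0,0,0]],
    [[0,0,0],[0,0,0]],
    [[0,0,0],[0,0,0]],
    [[0,0,0],[0,0,0]],
    [[0,0,0],[0,0,0]],
    [[0,0,0],[0,0,0]],
    [[0,0,0],[0,0,0]]
  ]
}}

```text
time: 24.45
tcp_pos: [519.8, -19.6, 273.9]
tool_rot: [3.119, -0.367, 0.009]
ft_force: [-0.0, 0.6, 0.5]
finger_gap: -0.1
finger_force: 0.0
```

```bash
python3 - <<'E'
from cov import *
# find the blue tab; compare with predicted for angles
for n in("top","side"):
    c=robot.camera(n); h=cv2.cvtColor(c["image"],cv2.COLOR_RGB2HSV); m=((h[...,0]>100)&(h[...,0]<125)&(h[...,1]>120)&(h[...,2]>60)).astype(np.uint8)
    k,l,st,ce=cv2.connectedComponentsWithStats(m); print(n,[(ce[i].round(1).tolist(),int(st[i,4])) for i in range(1,k) if st[i,4]>15])
    print({t:proj(c,[H+a@np.array([-np.sin(.262+t)*204,0,np.cos(.262+t)*204])])[0].round(1).tolist() for t in(0,.8,1.0,1.75)})
print(robot.read_state()["ft_force"],robot.read_state()["time"])
E
```

```text
top [([189.0, 171.9], 429), ([330.0, 238.8], 82), ([163.8, 254.3], 483), ([250.2, 295.3], 523)]
{0: [344.8, 172.6], 0.8: [331.1, 226.2], 1.0: [328.8, 234.0], 1.75: [326.7, 238.0]}
side [([103.8, 93.7], 1639), ([252.6, 181.1], 228), ([174.8, 199.4], 250), ([178.0, 266.0], 427), ([271.8, 281.0], 121)]
{0: [320.0, 189.8], 0.8: [272.6, 231.8], 1.0: [266.9, 244.1], 1.75: [271.6, 281.2]}
[ 0.10472621 -1.5965289   0.2195006 ] 24.55
```

The tab is at side (271.8,281.0), against a predicted (271.6,281.2) for fully shut, and the arm is clear. Handing in.

```bash
python3 -c "
from station import robot
print(robot.hand_in())"
```

```text
the job is handed in; nothing more can be done
None
```

I laid the scraper and spatula home in their own cut-outs, the cover sprang shut over them, and I handed the job in at about 24.6 s; hand-in returned no verdict.

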